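Pop the push-to-open snack drawer and pack the cheese keeper head to tail

TASK

Press the front of the handleless drawer under the wire rack until its touch latch clicks, then catch it and let it come out all the way under control instead of letting it shoot open. Pick up the yellow wedge-shaped cheese keeper and set it down (do not drop it) flat on the drawer's floor beside the orange one, head to tail with it so that the two fill the tray, and let go, leaving the drawer fully out. Leave the mate cup, the tins, the yerbera and the spoon where they are.

Things in the scene. Friction and masses are not known exactly. Their poses are not given: they have to be found in the camera images.
- drawer_face (a point): Handleless push-to-open drawer: centre of the outer face of its light wooden front, marked by a flat dark disc 32 mm across; moves with the drawer. Front 170 wide, 90 high (12 to 102 mm above the worktop), this point 60 mm up. Axes: x horizontal, into the riser (the drawer slides out along -x), y left seen from the robot, z up.
- rack_edge (a point): Middle of the front edge of the steel wire rack (300 x 300) that roofs the drawer, at its underside, 210 mm above the worktop (top at 218); fixed, axes as drawer_face. With the drawer shut this edge juts out 30 mm in front of the drawer's face, so the face is reached with the tool slanting in below the edge. Fully out, the drawer is clear of the rack.
- drawer (a joint): How far the drawer stands out, m: 0 shut and latched, below 0 pressed in (stop -0.007), 0.19 fully out (stop). Pressing it in 4 mm or more (5 to 6 N) frees the touch latch for good; a spring (4 N shut, 2 N out) then drives it out all the way as soon as whatever pressed it gives way, slamming at about 0.9 m/s if not held back, and keeps it out.
- drawer_tray (a point): Centre of the inner floor of the white plastic drawer tray, 20 mm above the worktop; moves with the drawer; axes as drawer_face, which lies 88 mm off along -x. Inside 152 (x) by 122 (y); side and back walls 8 thick, 40 high above the floor; at the front the panel, 12 thick, 82 high above the floor. Under the rack when shut.
- packed: Orange wedge-shaped cheese keeper, all orange but for its white grip rib, about 280 g, already lying in the drawer tray along its left (+y) wall with its wide end to the robot. Same shape and frame as loose.
- loose: Yellow wedge cheese keeper, about 280 g, on the worktop left or right, any way round. From above a trapezium 140 long: wide end 75 at x=-70, narrow end 35 at x=+70, straight side y=+27.5 square to both ends, other side slanting from y=-47.5 (wide) to -7.5 (narrow). Origin at the underside, halfway along. 45 high, lower edges bevelled 3. Two head to tail, slants together, fill 140 by 110.
- loose_rib (a point): White grip rib on the yellow keeper's lid, 60 (x) by 14 (y) by 28 high (45 to 73 mm above the keeper's underside). This point: x=-8, y=0, 67 mm above the underside, 6 mm below the rib's top; axes as loose. The orange keeper has the same rib.
- loose_narrow (a point): Middle of the narrow end face of the yellow keeper, 22.5 mm above its underside.
- packed_wide (a point): Middle of the wide end face of the orange keeper, 22.5 mm above its underside.
- mate: Red enamel mate cup, 84 across, 90 high, with a steel bombilla leaning out of it to 160 high; origin under its centre. Stands on the worktop on the side where the yellow keeper is not. Bystander.
- tins: Two stacked round aluminium tins, 100 across, 118 high with the knob; origin under the centre. On the worktop beside the riser. Bystander.
- yerbera: White plastic yerbera (box) with a green latch, 79 x 104 x 132 high, on top of the wire rack, 218 mm above the worktop; origin under its centre. Bystander.
- spoon: White ceramic spoon 150 long lying on the worktop beside the riser, along its x axis. Bystander.
Mind the look-alikes: they are no part of the job. There is more than one size of the loose; the one meant has the size given above.

How it is judged:
By the outcome, as a careful person would: the job done as asked, in the order asked, and still so for the second after the job is handed in, with the robot touching nothing.
It also fails if it takes over 50 s, if anything falls off the work surface, if the arm or the gripper's body presses on something with over 40 N, if the wrist force passes 120 N, or if a joint passes its speed limit or range.

ROBOT

A 6-joint arm with a two-finger parallel gripper is mounted at the origin on the work surface. World frame = base frame: x ahead of the robot, y to its left, z up, the work surface at z = 0. Lengths are in mm, angles in rad, forces in N, time in s.
With the tool pointing down it reaches from about 300 to 775 mm from the base axis. Payload 14.6 kg.
Tool frame: the origin (TCP) lies at the very end of the fingers, on their centre line; the grasp point (between the pads) lies 19 mm behind it; z points along the fingers, y is the line along which they close (so a half turn about z gives the same grasp; the last joint's range is limited). The gripper opens to 94 mm and grips with 3 to 60 N. Pads are 16 mm wide; open, the fingers measure 119 mm over their backs; the gripper's body (75 mm by 177 mm) begins 78 mm behind the grasp point.
Start: joints at [-0.067, 0.3, 1.521, -0, 1.321, -0.067], TCP at [549.99, -0.002, 205.446] pointing down, gripper open.
Joint ranges: [-3.03, 3.03], [-0.79, 2.21], [0.23, 2.52], [-1.04, 4.18], [0, 3.07], [-2.55, 2.55]. Speed limits (rad/s): [2.22, 2.22, 2.57, 3.14, 3.14, 3.14].

INTERFACE

Orientations are given as [roll, pitch, yaw] about the fixed x, y, z axes, in that order (R = Rz(yaw) Ry(pitch) Rx(roll)).
In Python, from cell import manip, camera, get_calibration gives the robot as it stands.
- The arm moves only by the tool arm_command, never from a script. Its argument "targets" is a list of rows, each an object of numbers: "hand": the opening, from -1 (shut) to 1 (fully open), so that 0 is half open; "x", "y", "z": the shift along the tool's x, y, z in m; "yaw": the turn about the tool's z in rad. In form: [{"hand": .., "x": .., "y": .., "z": .., "yaw": ..}, ...]. A call has 1 to 10 rows; each row shifts and turns the commanded pose from where the row before left it, along the tool's axes as they then stand; what a row does not reach is not made up. A row lasts 1/10 s, in which the tool goes at most 50 mm and 8.59 degrees, less where a joint would pass 70% of its speed; a pose out of reach is approached as far as the arm can. A call is refused whole if a number of a shift passes 0.05 or a number of a turn 0.15, either way. A call with a gripper value outside its range is refused whole. The fingers move at their own pace and stop on an object; "newtons" is the grip in N (left out, the last holds). Time passes only in rows, so rows that do not move let the fingers close. It gives the time, the measured TCP pose, the force, the opening and the grip force at its end, in the units of the state.
- manip.read_state(): the state, without advancing time (a new reading comes with each control period).
- camera(name): name is "scene" or "side" or "wrist"; returns the picture (384x512x3 uint8, red, green, blue); there is no depth.
- get_calibration(name): a dict with "K" (3x3 intrinsics, pixels), "cam_to_world" (4x4, takes a point from camera to world coordinates). Camera axes: x right, y up, looking along -z (the intrinsics and any distortion apply to the point x, -y, -z); pixel columns grow to the right and rows downward; lengths in mm; the calibration is good to about 2 mm. A picture is of the moment at which its call begins: read the wrist's pose just before it. get_calibration takes no time and is no camera call; for the wrist camera it gives the pose at the moment of the call.
- manip.sign_off(): hands the job in; it is judged then, once.
The state is a dict: "clock": time; "joints": joint angles; "qd": joint speeds; "effort": joint torques, N m; "eef_pos": TCP position; "eef_rot": TCP orientation; "wrist_force": force on the tool from outside, world axes, zero at the start; "moment": the same for the moment, N m; "finger_gap": finger opening in mm; "finger_force": force on a finger pad.
Only numpy, scipy, OpenCV 4.12 (cv2) and the standard library are available. Lean on these libraries where they do the work, as an engineer would, in place of code of your own. Each camera call takes 0.05 s, during which the arm holds its last target. There are 200 camera calls.

## Working session

There is one attempt and no reset: what is moved stays moved. The work goes in short steps, Python scripts to look and compute and a tool call to move; the robot and the scene stay as the last step left them, time stands still between calls to the robot, and variables do not carry over. Pictures are saved under pics/ and viewed, at most 10 in all, crops included, and the job is handed in when it is done.

Besides the shell and the picture viewer there is one more tool, called after "Call:" by a JSON object that holds its "api" and its "payload". arm_command: Moves the arm, as the interface text tells. Its arguments: {"type":"object","properties":{"targets":{"type":"array"},"newtons":{"type":"number"}},"required":["targets"]}

```bash
ls; mkdir -p pics; python3 - <<'E'
from cell import manip,camera,get_calibration
import cv2,numpy as np
s=manip.read_state();print({k:s[k] for k in('clock','eef_pos','eef_rot','finger_gap','wrist_force')})
ims=[camera(n) for n in("scene","side","wrist")]
for n,i in zip(("scene","side","wrist"),ims):
    cv2.imwrite(f"pics/{n}0.png",i[:,:,::-1]); c=get_calibration(n);print(n,np.round(c["K"],1).tolist(),np.round(c["cam_to_world"],3).tolist(),[k for k in c])
cv2.imwrite("pics/a0.png",cv2.resize(ims[0],(800,600))[:,:,::-1])
cv2.imwrite("pics/b0.png",cv2.resize(np.hstack(ims[1:]),(800,300))[:,:,::-1])
E
```

```text
pics
{'clock': 0.0, 'eef_pos': array([5.49722288e+02, 1.95457159e-02, 2.04881603e+02]), 'eef_rot': array([-3.14040254e+00, -9.21554451e-05,  1.57080265e+00]), 'finger_gap': 94.243930158361, 'wrist_force': array([-0.16625676, -0.1225024 , -0.00196016])}
scene [[475.0, 0.0, 258.0], [0.0, 475.0, 187.7], [0.0, 0.0, 1.0]] [[0.219, 0.929, -0.297, 109.656], [-0.976, 0.207, -0.069, -164.482], [-0.003, 0.305, 0.952, 1545.237], [0.0, 0.0, 0.0, 1.0]] ['K', 'cam_to_world']
side [[439.0, 0.0, 252.6], [0.0, 439.0, 191.6], [0.0, 0.0, 1.0]] [[0.735, 0.44, -0.516, -139.606], [-0.678, 0.455, -0.578, -819.687], [-0.019, 0.774, 0.633, 942.25], [0.0, 0.0, 0.0, 1.0]] ['K', 'cam_to_world']
wrist [[302.8, 0.0, 256.9], [0.0, 302.8, 193.8], [0.0, 0.0, 1.0]] [[1.0, -0.001, 0.002, 551.389], [0.0, 0.972, 0.234, 67.866], [-0.002, -0.234, 0.972, 384.195], [0.0, 0.0, 0.0, 1.0]] ['K', 'cam_to_world']
```

View pics/a0.png

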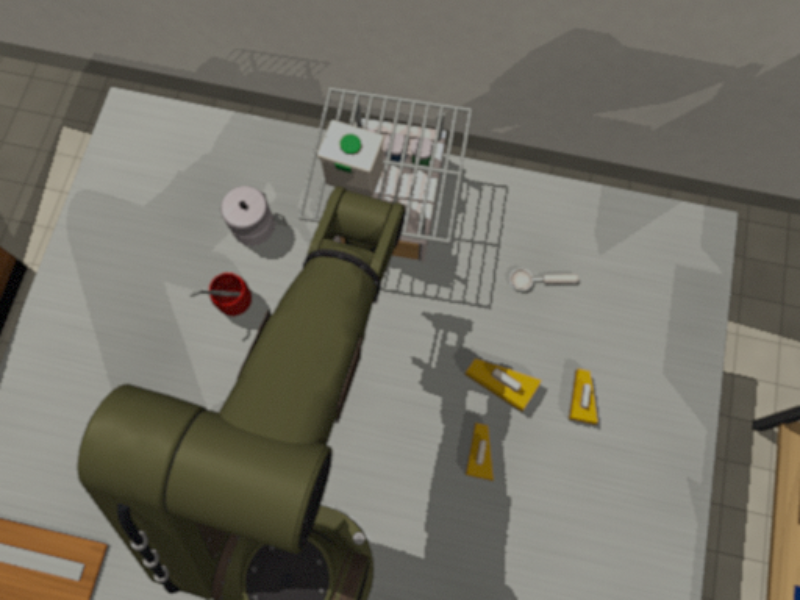

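View pics/b0.png

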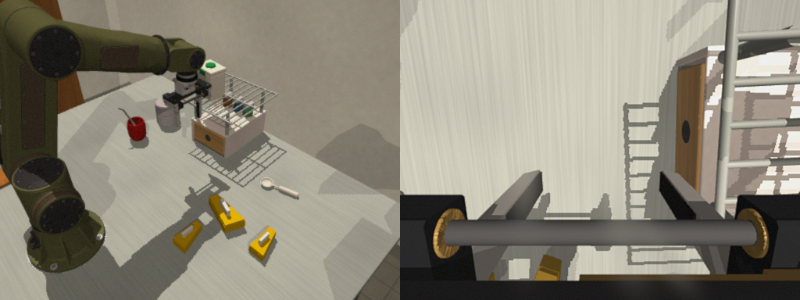

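The scene view (800x600) shows three yellow keepers: a large one at about (505,383) and two small ones at (585,397) and (481,452). The red mate cup is at (230,293), the tins are at (247,210), and the rack is around (390,165) with the wooden drawer front under it near (407,247). The dark disc on the front is visible in both the side and wrist views. Next I'll measure these.

```bash
cat > h.py <<'E'
import numpy as np,cv2
from cell import manip,camera,get_calibration
def ray(c,uv):
    K=c["K"];T=np.array(c["cam_to_world"]);p=np.linalg.inv(K)@np.array([uv[0],uv[1],1.])
    return T[:3,3],T[:3,:3]@np.array([p[0],-p[1],-p[2]])
def onz(c,uv,z):
    o,d=ray(c,uv);return o+d*(z-o[2])/d[2]
def tri(*cu):
    A=np.zeros((3,3));b=np.zeros(3);L=[]
    for c,uv in cu:
        o,d=ray(c,uv);d=d/np.linalg.norm(d);P=np.eye(3)-np.outer(d,d);A+=P;b+=P@o;L.append((P,o))
    x=np.linalg.solve(A,b);return x,[round(float(np.linalg.norm(P@(x-o))),1) for P,o in L]
def proj(c,X):
    T=np.array(c["cam_to_world"]);q=T[:3,:3].T@(np.array(X)-T[:3,3]);p=c["K"]@np.array([q[0],-q[1],-q[2]]);return p[:2]/p[2]
def blobs(m,amin=20):
    n,l,st,ce=cv2.connectedComponentsWithStats(m.astype(np.uint8));return [(i,st[i],ce[i],l==i) for i in range(1,n) if st[i,4]>=amin]
E
python3 - <<'E'
from h import *
im={n:cv2.imread(f"pics/{n}0.png") for n in("scene","side","wrist")};C={n:get_calibration(n) for n in im}
for n in im:
    hsv=cv2.cvtColor(im[n],cv2.COLOR_BGR2HSV);m=(hsv[...,0]>18)&(hsv[...,0]<32)&(hsv[...,1]>150)&(hsv[...,2]>90)
    for i,st,ce,mm in blobs(m,60):
        # close the rib hole
        r=cv2.minAreaRect(np.argwhere(mm)[:,::-1].astype(np.float32))
        X=onz(C[n],ce,25);print(n,st,np.round(ce,1),np.round(X,0),'rect',np.round(r[1],1))
S=[im["scene"][200:320,270:400],im["side"][110:240,230:350],im["wrist"][40:290,330:512]]
out=np.zeros((600,800,3),np.uint8)
a=cv2.resize(S[0],None,fx=3,fy=3,interpolation=2);out[:a.shape[0],:a.shape[1]]=a
b=cv2.resize(S[1],None,fx=3,fy=3,interpolation=2)[:390,:360];out[:390,400:760]=b
d=S[2];d=cv2.resize(d,None,fx=.8,fy=.8);out[395:395+d.shape[0],400:400+d.shape[1]]=d
cv2.imwrite("pics/c0.png",out)
E
```

```text
scene [299 230  47  33 584] [322.9 244.8] [ 441. -302.   25.] rect [43.5 21.9]
scene [365 236  17  35 358] [372.7 255.4] [ 442. -464.   25.] rect [34. 16.]
scene [299 271  16  36 335] [307.1 290.8] [ 286. -279.   25.] rect [35. 15.]
side [267 249  47  49 943] [290.3 275.9] [ 439. -314.   25.] rect [53.2 29.9]
side [221 282  38  42 628] [239.6 304.1] [ 281. -289.   25.] rect [23.3 41.7]
side [319 290  34  44 642] [335.6 313.2] [ 435. -471.   25.] rect [24.5 40.9]
wrist [172 340  34  19 388] [188.  351.5] [ 455. -245.   25.] rect [18. 33.]
```

View pics/c0.png

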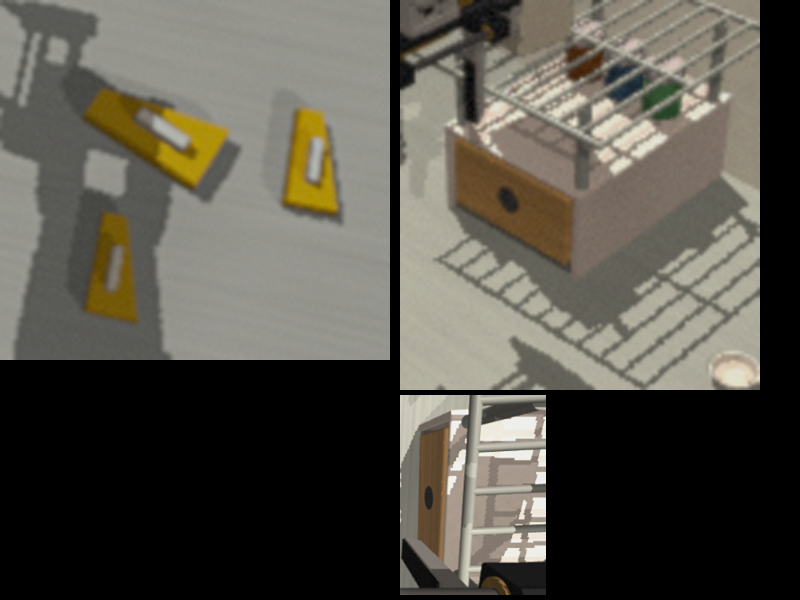

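Call:
{"api": "arm_command", "payload": {"targets": [{"hand": -1, "x": 0, "y": 0, "z": 0, "yaw": 0, "pitch": 0}]}}

```text
schema error: expected keys hand, x, y, z, yaw
```

Only yaw is accepted, so I can't command a tilt directly. The large keeper's rect is 43.5 px, about 140 mm, so it is the one meant. The two small ones are 35 px, about 108 mm, so they're look-alikes. Next I'll measure the drawer's position and axis.

```bash
python3 - <<'E'
from h import *
im={n:cv2.imread(f"pics/{n}0.png") for n in("scene","side","wrist")};C={n:get_calibration(n) for n in im}
def dark(n,u,v,r):
    g=cv2.cvtColor(im[n],cv2.COLOR_BGR2GRAY);m=np.zeros(g.shape,bool);w=g[v-r:v+r,u-r:u+r];m[v-r:v+r,u-r:u+r]=w<(np.median(w)*.65)
    b=[x for x in blobs(m,8)];b.sort(key=lambda x:np.hypot(*(x[2]-[u,v])));print(n,b[0][1],b[0][2]);return b[0][2]
us=dark("side",266,176,9);uw=dark("wrist",366,168,14)
X,r=tri((C["side"],us),(C["wrist"],uw));print("disc",X,r, onz(C["side"],us,60),onz(C["wrist"],uw,60))
# wooden front in wrist & side: contours
for n in("side","wrist"):
    hsv=cv2.cvtColor(im[n],cv2.COLOR_BGR2HSV);m=(hsv[...,0]>8)&(hsv[...,0]<22)&(hsv[...,1]>90)&(hsv[...,2]>60)
    for i,st,ce,mm in blobs(m,150):
        c=max(cv2.findContours(mm.astype(np.uint8),0,1)[0],key=cv2.contourArea);q=cv2.approxPolyDP(c,4,True)[:,0]
        print(n,st,[(p.tolist(),np.round(onz(C[n],p,102)[:2],0).tolist(),np.round(onz(C[n],p,12)[:2],0).tolist()) for p in q])
# keeper outline in side+scene
for n,z in(("scene",45),("side",45)):
    hsv=cv2.cvtColor(im[n],cv2.COLOR_BGR2HSV);m=(hsv[...,0]>18)&(hsv[...,0]<32)&(hsv[...,1]>150)&(hsv[...,2]>90)
    b=max(blobs(m,60),key=lambda x:x[1][4]);c=max(cv2.findContours(b[3].astype(np.uint8),0,1)[0],key=cv2.contourArea);q=cv2.approxPolyDP(cv2.convexHull(c),2.5,True)[:,0]
    print(n,[(p.tolist(),np.round(onz(C[n],p,z)[:2],0).tolist()) for p in q])
print(manip.read_state()['clock'])
E
```

```text
side [263 173   6   8  35] [265.54285714 176.11428571]
wrist [361 154  10  28 225] [365.49777778 167.92      ]
disc [668.55962873  18.53453674  56.62793902] [0.5, 0.5] [664.89676634  15.38124903  60.        ] [667.83511582  18.80523143  60.        ]
side [ 37   0  43  26 553] [([37, 0], [880.0, 2444.0], [989.0, 2794.0]), ([79, 25], [853.0, 1762.0], [960.0, 2038.0]), ([73, 0], [1051.0, 2264.0], [1178.0, 2594.0])]
side [  74   91   34   54 1236] [([97, 91], [527.0, 907.0], [598.0, 1092.0]), ([74, 103], [407.0, 875.0], [466.0, 1056.0]), ([74, 144], [271.0, 582.0], [314.0, 732.0]), ([107, 131], [398.0, 579.0], [456.0, 729.0])]
side [248 156  40  42 867] [([248, 156], [662.0, 97.0], [748.0, 195.0]), ([249, 177], [586.0, 9.0], [664.0, 97.0]), ([285, 197], [597.0, -138.0], [676.0, -65.0]), ([287, 176], [676.0, -71.0], [763.0, 9.0])]
side [  0 215  14  26 207] [([1, 215], [-50.0, 374.0], [-40.0, 502.0]), ([0, 240], [-87.0, 270.0], [-82.0, 387.0]), ([13, 234], [-53.0, 269.0], [-44.0, 386.0])]
side [ 47 247  25  26 185] [([67, 247], [34.0, 119.0], [52.0, 219.0]), ([50, 259], [-17.0, 108.0], [-
[... 2414 characters left out ...]
56.0]), ([365, 352], [669.0, -178.0], [707.0, -256.0]), ([367, 358], [672.0, -186.0], [711.0, -267.0]), ([511, 358], [830.0, -185.0], [919.0, -266.0])]
wrist [230 352 123   7 823] [([230, 353], [521.0, -180.0], [512.0, -259.0]), ([230, 358], [521.0, -186.0], [512.0, -267.0]), ([352, 357], [656.0, -185.0], [689.0, -265.0]), ([344, 352], [646.0, -178.0], [677.0, -256.0])]
scene [([301, 233], [459.0, -224.0]), ([307, 230], [473.0, -241.0]), ([345, 244], [454.0, -368.0]), ([334, 262], [390.0, -344.0]), ([299, 238], [441.0, -221.0])]
side [([268, 252], [443.0, -224.0]), ([278, 249], [471.0, -235.0]), ([312, 280], [457.0, -373.0]), ([312, 289], [435.0, -392.0]), ([287, 297], [372.0, -365.0])]
0.15
```

The disc is at about (668, 17, 58), the drawer yaw is about +0.07, and the residual is 0.5 mm. A vertical tool can't press the face: the body's half-width is 37 mm, the finger's half-width is 8 mm, and the rack overhangs by 30 mm. The interface says that an out-of-reach pose is approached "as far as the arm can", so I'll see whether the tool slants at the edge of its reach, high up in free space.

Call:
{"api": "arm_command", "payload": {"targets": [{"hand": -1, "x": 0.01, "y": 0, "z": -0.05, "yaw": 0}, {"hand": -1, "x": 0.01, "y": 0, "z": -0.05, "yaw": 0}, {"hand": -1, "x": 0.01, "y": 0, "z": -0.05, "yaw": 0}, {"hand": -1, "x": 0.01, "y": 0, "z": -0.05, "yaw": 0}, {"hand": -1, "x": 0.01, "y": 0, "z": -0.05, "yaw": 0}, {"hand": -1, "x": 0.01, "y": 0, "z": -0.05, "yaw": 0}, {"hand": -1, "x": 0, "y": 0, "z": -0.05, "yaw": 0}, {"hand": -1, "x": 0, "y": 0, "z": -0.05, "yaw": 0}]}}

```text
clock: 0.95
eef_pos: [551.0, 59.2, 580.7]
eef_rot: [3.139, -0.0, 1.571]
wrist_force: [0.8, -0.5, -0.1]
finger_gap: 33.5
finger_force: 0.0
```

```bash
python3 -c "
from cell import manip
import numpy as np
s=manip.read_state();print(s['clock'],np.round(s['joints'],3),np.round(s['eef_pos']),np.round(s['eef_rot'],3))"
```

```text
0.95 [0.041 0.424 0.483 0.    2.232 0.04 ] [551.  59. 581.] [ 3.139 -0.     1.571]
```

Call:
{"api": "arm_command", "payload": {"targets": [{"hand": -1, "x": 0, "y": 0, "z": -0.05, "yaw": 0}, {"hand": -1, "x": 0, "y": 0, "z": -0.05, "yaw": 0}, {"hand": -1, "x": 0, "y": 0, "z": -0.05, "yaw": 0}]}}

```text
clock: 1.25
eef_pos: [508.7, 54.0, 649.5]
eef_rot: [3.119, -0.003, 1.571]
wrist_force: [0.8, -0.4, 0.3]
finger_gap: 9.4
finger_force: 0.0
```

```bash
python3 -c "
from cell import manip
import numpy as np
s=manip.read_state();print(s['clock'],np.round(s['joints'],3),np.round(s['eef_pos']),np.round(s['eef_rot'],3))"
```

```text
1.25 [0.033 0.455 0.239 0.004 2.425 0.036] [509.  54. 650.] [ 3.119e+00 -3.000e-03  1.571e+00]
```

Call:
{"api": "arm_command", "payload": {"targets": [{"hand": -1, "x": 0, "y": 0.05, "z": -0.05, "yaw": 0}, {"hand": -1, "x": 0, "y": 0.05, "z": -0.05, "yaw": 0}, {"hand": -1, "x": 0, "y": 0.05, "z": -0.05, "yaw": 0}, {"hand": -1, "x": 0, "y": 0.05, "z": -0.05, "yaw": 0}]}}

```text
clock: 1.65
eef_pos: [534.7, 43.3, 652.1]
eef_rot: [3.025, -0.011, 1.571]
wrist_force: [-0.2, 0.2, -0.3]
finger_gap: 0.4
finger_force: 0.0
```

```bash
cat > st.py <<'E'
from cell import manip
import numpy as np
s=manip.read_state();print(s['clock'],np.round(s['joints'],3),np.round(s['eef_pos'],1),np.round(s['eef_rot'],3),np.round(s['qd'],2))
E
python3 st.py
```

```text
1.65 [0.007 0.455 0.236 0.014 2.333 0.018] [534.7  43.3 652.1] [ 3.025 -0.011  1.571] [-0.06 -0.02 -0.01  0.03 -0.2  -0.04]
```

The tool does slant in the needed direction at the reach limit, and it keeps the slant. I'll carry on to about 0.5 rad.

Call:
{"api": "arm_command", "payload": {"targets": [{"hand": -1, "x": 0, "y": 0.05, "z": -0.05, "yaw": 0}, {"hand": -1, "x": 0, "y": 0.05, "z": -0.05, "yaw": 0}, {"hand": -1, "x": 0, "y": 0.05, "z": -0.05, "yaw": 0}, {"hand": -1, "x": 0, "y": 0.05, "z": -0.05, "yaw": 0}, {"hand": -1, "x": 0, "y": 0.05, "z": -0.05, "yaw": 0}, {"hand": -1, "x": 0, "y": 0.05, "z": -0.05, "yaw": 0}, {"hand": -1, "x": 0, "y": 0.05, "z": -0.05, "yaw": 0}, {"hand": -1, "x": 0, "y": 0.05, "z": -0.05, "yaw": 0}]}}

```text
clock: 2.45
eef_pos: [552.0, 26.3, 686.0]
eef_rot: [2.836, -0.023, 1.574]
wrist_force: [0.6, -0.1, -0.5]
finger_gap: 0.4
finger_force: 0.0
```

```bash
python3 st.py
```

```text
2.45 [-0.035  0.408  0.236  0.041  2.193 -0.006] [552.   26.3 686. ] [ 2.836 -0.023  1.574] [-0.05 -0.09 -0.    0.04 -0.15 -0.03]
```

Call:
{"api": "arm_command", "payload": {"targets": [{"hand": -1, "x": 0.01, "y": 0.05, "z": -0.05, "yaw": 0}, {"hand": -1, "x": 0.01, "y": 0.05, "z": -0.05, "yaw": 0}, {"hand": -1, "x": 0.01, "y": 0.05, "z": -0.05, "yaw": 0}, {"hand": -1, "x": 0.01, "y": 0.05, "z": -0.05, "yaw": 0}, {"hand": -1, "x": 0.01, "y": 0.05, "z": -0.05, "yaw": 0}, {"hand": -1, "x": 0.01, "y": 0.05, "z": -0.05, "yaw": 0}, {"hand": -1, "x": 0.01, "y": 0.05, "z": -0.05, "yaw": 0}, {"hand": -1, "x": 0.01, "y": 0.05, "z": -0.05, "yaw": 0}, {"hand": -1, "x": 0.01, "y": 0.05, "z": -0.05, "yaw": 0}, {"hand": -1, "x": 0.01, "y": 0.05, "z": -0.05, "yaw": 0}]}}

```text
clock: 3.45
eef_pos: [517.5, 63.5, 767.1]
eef_rot: [2.585, -0.043, 1.583]
wrist_force: [0.4, 0.0, 0.6]
finger_gap: 0.5
finger_force: 0.0
```

```bash
cat >> st.py <<'E'
from scipy.spatial.transform import Rotation as Ro
R=Ro.from_euler('xyz',s['eef_rot']).as_matrix()
print(np.round(R,3).tolist(),'tilt',np.arccos(-R[2,2]).round(3),'az',np.arctan2(R[1,2],R[0,2]).round(3))
import sys
if len(sys.argv)>3: # target TCP -> shift in tool axes (mm)
    print('shift tool mm',np.round(R.T@(np.array(list(map(float,sys.argv[1:4])))-s['eef_pos']),1))
E
python3 st.py 560 12 250
```

```text
3.45 [0.041 0.284 0.236 0.025 2.064 0.058] [517.5  63.5 767.1] [ 2.585 -0.043  1.583] [ 0.06 -0.15  0.   -0.02 -0.11  0.05]
[[-0.012, 0.849, 0.528], [0.999, -0.012, 0.043], [0.043, 0.528, -0.848]] tilt 0.558 az 0.081
shift tool mm [ -74.1 -236.4  458.8]
```

Call:
{"api": "arm_command", "payload": {"targets": [{"hand": -1, "x": 0, "y": -0.05, "z": 0.02, "yaw": 0}, {"hand": -1, "x": 0, "y": -0.05, "z": 0.02, "yaw": 0.15}, {"hand": -1, "x": 0, "y": 0, "z": 0.02, "yaw": 0.15}, {"hand": -1, "x": 0, "y": 0, "z": 0.02, "yaw": 0.15}, {"hand": -1, "x": 0, "y": 0, "z": 0.02, "yaw": 0.15}, {"hand": -1, "x": 0, "y": 0, "z": 0, "yaw": 0.15}, {"hand": -1, "x": 0, "y": 0, "z": 0, "yaw": 0.15}, {"hand": -1, "x": 0, "y": 0, "z": 0, "yaw": 0.15}, {"hand": -1, "x": 0, "y": 0, "z": 0, "yaw": 0.15}, {"hand": -1, "x": 0, "y": 0, "z": 0, "yaw": 0.15}]}}

```text
clock: 4.45
eef_pos: [523.7, 67.5, 684.3]
eef_rot: [3.017, -0.545, 0.32]
wrist_force: [0.1, 0.2, 0.2]
finger_gap: 0.6
finger_force: 0.0
```

```bash
python3 st.py 560 12 250
```

```text
4.45 [0.05  0.056 0.781 0.017 1.747 1.344] [523.7  67.5 684.3] [ 3.017 -0.545  0.32 ] [ 0.    0.   -0.   -0.   -0.    1.49]
[[0.812, 0.251, 0.527], [0.269, -0.962, 0.043], [0.518, 0.107, -0.849]] tilt 0.557 az 0.082
shift tool mm [-210.5   16.2  385.3]
```

Call:
{"api": "arm_command", "payload": {"targets": [{"hand": -1, "x": 0, "y": 0, "z": 0, "yaw": 0.15}, {"hand": -1, "x": -0.025, "y": 0, "z": 0.04, "yaw": 0}, {"hand": -1, "x": -0.025, "y": 0, "z": 0.04, "yaw": 0}, {"hand": -1, "x": -0.025, "y": 0, "z": 0.04, "yaw": 0}, {"hand": -1, "x": -0.025, "y": 0, "z": 0.04, "yaw": 0}, {"hand": -1, "x": -0.025, "y": 0, "z": 0.04, "yaw": 0}, {"hand": -1, "x": -0.025, "y": 0, "z": 0.04, "yaw": 0}, {"hand": -1, "x": -0.025, "y": 0, "z": 0.04, "yaw": 0}, {"hand": -1, "x": -0.025, "y": 0, "z": 0.04, "yaw": 0}, {"hand": -1, "x": 0, "y": 0, "z": 0, "yaw": 0}]}}

```text
clock: 5.45
eef_pos: [522.7, 55.7, 306.4]
eef_rot: [3.106, -0.547, 0.151]
wrist_force: [0.1, 0.3, 0.7]
finger_gap: 0.4
finger_force: 0.0
```

```bash
python3 st.py 580 10.5 45
```

```text
5.45 [ 0.02  -0.128  1.842  0.042  0.881  1.432] [522.7  55.7 306.4] [ 3.106 -0.547  0.151] [ 0.   -0.04 -0.18 -0.01  0.12  0.01]
[[0.845, 0.132, 0.519], [0.128, -0.991, 0.043], [0.52, 0.03, -0.854]] tilt 0.548 az 0.082
shift tool mm [-93.3  44.4 251. ]
```

Call:
{"api": "arm_command", "payload": {"targets": [{"hand": -1, "x": -0.013, "y": 0.006, "z": 0.036, "yaw": 0.07}, {"hand": -1, "x": -0.013, "y": 0.006, "z": 0.036, "yaw": 0}, {"hand": -1, "x": -0.013, "y": 0.006, "z": 0.036, "yaw": 0}, {"hand": -1, "x": -0.013, "y": 0.006, "z": 0.036, "yaw": 0}, {"hand": -1, "x": -0.013, "y": 0.006, "z": 0.036, "yaw": 0}, {"hand": -1, "x": -0.013, "y": 0.006, "z": 0.036, "yaw": 0}, {"hand": -1, "x": -0.013, "y": 0.006, "z": 0.036, "yaw": 0}, {"hand": -1, "x": 0, "y": 0, "z": 0, "yaw": 0}]}}

```text
clock: 6.25
eef_pos: [583.9, 18.4, 47.3]
eef_rot: [-3.133, -0.552, 0.068]
wrist_force: [0.0, 0.9, 0.5]
finger_gap: 0.2
finger_force: 0.0
```

```bash
python3 st.py 650 15.5 40; python3 - <<'E'
from h import *
a=camera("wrist");b=camera("side");
cv2.imwrite("pics/d0.png",cv2.resize(np.hstack([a,b]),(800,300))[:,:,::-1])
E
```

```text
6.25 [-0.068  0.357  1.984  0.306  0.266  1.159] [583.9  18.4  47.3] [-3.133 -0.552  0.068] [ 0.01 -0.12 -0.01 -0.1   0.08  0.11]
[[0.85, 0.072, 0.522], [0.058, -0.997, 0.044], [0.524, -0.007, -0.852]] tilt 0.552 az 0.084
shift tool mm [52.1  7.7 40.6]
```

View pics/d0.png

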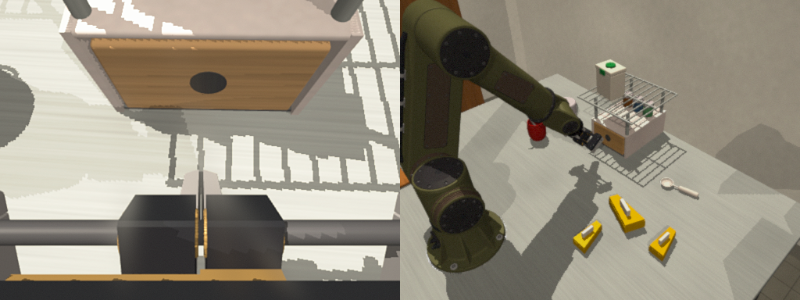

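The disc sits at about (208,82) in the wrist view, straight ahead of the closed fingertips at (200,170). The rack is not in the way of the slanted hand. Before pressing, I'll check the kinematics along the 190 mm pull-out, since q5 is near 0.

```bash
cat > kin.py <<'E'
import numpy as np
from scipy.optimize import least_squares
D=np.array([(.3,1.521,1.321,550,205),(.424,.483,2.232,554,581),(.455,.239,2.425,511.6,650),(.455,.236,2.333,536,652),(.408,.236,2.193,552.6,686),(.284,.236,2.064,521,767),(.056,.781,1.747,528,684),(-.128,1.842,.881,525.7,306)])
def fk(p,q):
    a,h,L1,L2,c,d=p;q2,q3,q5=q;t=q2+q3+q5
    return np.array([a+L1*np.sin(q2)+L2*np.sin(q2+q3+c)+d*np.sin(t),h+L1*np.cos(q2)+L2*np.cos(q2+q3+c)+d*np.cos(t)])
f=least_squares(lambda p:np.concatenate([fk(p,r[:3])-r[3:] for r in D])/1.+0,[0,400,450,450,0,300],x_scale=[10,100,100,100,.1,100]);p=f.x
def ik(r,z,t,g=(.3,1.8)):
    s=least_squares(lambda u:fk(p,(u[0],u[1],t-u[0]-u[1]))-[r,z],g).x;return s[0],s[1],t-s.sum()
E
python3 - <<'E'
from kin import *
print(np.round(p,2),np.abs(f.fun).max())
for tilt in(.45,.5,.55):
  for z in(45,60,85): print(tilt,z,[(x,np.round(ik(x,z,np.pi-tilt),2).tolist()) for x in(665,590,530,480)])
E
```

```text
[1.5600e+00 2.2216e+02 4.2267e+02 4.4976e+02 9.0000e-02 2.7020e+02] 0.5458455466047099
0.45 45 [(665, [0.52, 1.69, 0.48]), (590, [0.39, 1.9, 0.4]), (530, [0.28, 2.06, 0.35]), (480, [0.18, 2.18, 0.32])]
0.45 60 [(665, [0.5, 1.68, 0.51]), (590, [0.36, 1.89, 0.44]), (530, [0.25, 2.05, 0.39]), (480, [0.15, 2.18, 0.37])]
0.45 85 [(665, [0.46, 1.67, 0.56]), (590, [0.32, 1.88, 0.5]), (530, [0.2, 2.04, 0.46]), (480, [0.09, 2.16, 0.44])]
0.5 45 [(665, [0.51, 1.72, 0.41]), (590, [0.38, 1.93, 0.33]), (530, [0.27, 2.09, 0.28]), (480, [0.18, 2.22, 0.25])]
0.5 60 [(665, [0.49, 1.72, 0.44]), (590, [0.35, 1.93, 0.36]), (530, [0.24, 2.08, 0.32]), (480, [0.14, 2.21, 0.29])]
0.5 85 [(665, [0.45, 1.71, 0.49]), (590, [0.3, 1.91, 0.42]), (530, [0.19, 2.07, 0.39]), (480, [0.08, 2.19, 0.37])]
0.55 45 [(665, [0.5, 1.76, 0.33]), (590, [0.37, 1.97, 0.25]), (530, [0.27, 2.12, 0.2]), (480, [0.17, 2.25, 0.17])]
0.55 60 [(665, [0.48, 1.76, 0.36]), (590, [0.34, 1.96, 0.29]), (530, [0.23, 2.12, 0.24]), (480, [0.13, 2.24, 0.22])]
0.55 85 [(665, [0.44, 1.74, 0.41]), (590, [0.29, 1.95, 0.35]), (530, [0.18, 2.1, 0.31]), (480, [0.07, 2.23, 0.29])]
```

Call:
{"api": "arm_command", "payload": {"targets": [{"hand": -1, "x": 0.014, "y": 0.002, "z": 0.0065, "yaw": 0}, {"hand": -1, "x": 0.014, "y": 0.002, "z": 0.0065, "yaw": 0}, {"hand": -1, "x": 0.014, "y": 0.002, "z": 0.0065, "yaw": 0}, {"hand": -1, "x": 0.012, "y": 0.001, "z": 0.0055, "yaw": 0}, {"hand": -1, "x": 0, "y": 0, "z": 0, "yaw": 0}]}}

```text
clock: 6.85
eef_pos: [645.7, 16.1, 61.6]
eef_rot: [-3.136, -0.562, 0.07]
wrist_force: [0.9, -1.0, -0.5]
finger_gap: 0.5
finger_force: 0.0
```

```bash
python3 st.py 660 16.5 55
```

```text
6.85 [-0.064  0.438  1.818  0.235  0.337  1.235] [645.7  16.1  61.6] [-3.136 -0.562  0.07 ] [-0.   -0.01  0.07  0.02 -0.02 -0.03]
[[0.844, 0.073, 0.531], [0.059, -0.997, 0.043], [0.533, -0.005, -0.846]] tilt 0.562 az 0.081
shift tool mm [ 8.6  0.6 13.3]
```

Call:
{"api": "arm_command", "payload": {"targets": [{"hand": -1, "x": 0.0017, "y": 0, "z": 0.001, "yaw": 0}, {"hand": -1, "x": 0.0017, "y": 0, "z": 0.001, "yaw": 0}, {"hand": -1, "x": 0.0017, "y": 0, "z": 0.001, "yaw": 0}, {"hand": -1, "x": 0.0017, "y": 0, "z": 0.001, "yaw": 0}, {"hand": -1, "x": 0.0017, "y": 0, "z": 0.001, "yaw": 0}]}}

```text
clock: 7.35
eef_pos: [653.0, 16.5, 57.3]
eef_rot: [-3.135, -0.556, 0.069]
wrist_force: [-0.3, 0.1, -0.4]
finger_gap: 0.5
finger_force: 0.0
```

Call:
{"api": "arm_command", "payload": {"targets": [{"hand": -1, "x": 0.0017, "y": 0, "z": 0.001, "yaw": 0}, {"hand": -1, "x": 0.0017, "y": 0, "z": 0.001, "yaw": 0}]}}

```text
clock: 7.55
eef_pos: [657.0, 16.8, 57.3]
eef_rot: [-3.135, -0.556, 0.069]
wrist_force: [-0.5, -0.2, -0.3]
finger_gap: 0.6
finger_force: 0.0
```

Call:
{"api": "arm_command", "payload": {"targets": [{"hand": -1, "x": 0.0017, "y": 0, "z": 0.001, "yaw": 0}, {"hand": -1, "x": 0.0017, "y": 0, "z": 0.001, "yaw": 0}]}}

```text
clock: 7.75
eef_pos: [660.6, 17.1, 57.2]
eef_rot: [-3.135, -0.555, 0.069]
wrist_force: [-3.2, 0.2, 1.1]
finger_gap: 0.4
finger_force: 2.2
```

Call:
{"api": "arm_command", "payload": {"targets": [{"hand": -1, "x": 0.0017, "y": 0, "z": 0.001, "yaw": 0}]}}

```text
clock: 7.85
eef_pos: [662.4, 17.2, 57.2]
eef_rot: [-3.135, -0.555, 0.069]
wrist_force: [-6.0, -0.7, 2.6]
finger_gap: 0.4
finger_force: 3.0
```

Call:
{"api": "arm_command", "payload": {"targets": [{"hand": -1, "x": 0.0017, "y": 0, "z": 0.001, "yaw": 0}]}}

```text
clock: 7.95
eef_pos: [664.4, 17.4, 57.2]
eef_rot: [-3.135, -0.555, 0.069]
wrist_force: [-6.1, -1.7, 1.2]
finger_gap: 0.4
finger_force: 3.0
```

Call:
{"api": "arm_command", "payload": {"targets": [{"hand": -1, "x": 0.0017, "y": 0, "z": 0.001, "yaw": 0}]}}

```text
clock: 8.05
eef_pos: [666.3, 17.5, 57.2]
eef_rot: [-3.135, -0.555, 0.069]
wrist_force: [-6.8, -1.9, 1.7]
finger_gap: 0.6
finger_force: 3.0
```

It pressed about 6 mm at 6 to 7 N, so the latch should be free. Now I'll back off slowly with the fingers staying on the face.

Call:
{"api": "arm_command", "payload": {"targets": [{"hand": -1, "x": -0.0017, "y": 0, "z": -0.001, "yaw": 0}, {"hand": -1, "x": -0.0034, "y": 0, "z": -0.0021, "yaw": 0}, {"hand": -1, "x": -0.0051, "y": 0, "z": -0.0031, "yaw": 0}, {"hand": -1, "x": -0.0051, "y": 0, "z": -0.0031, "yaw": 0}, {"hand": -1, "x": -0.0051, "y": 0, "z": -0.0031, "yaw": 0}]}}

```text
clock: 8.55
eef_pos: [642.1, 15.9, 57.3]
eef_rot: [-3.135, -0.556, 0.069]
wrist_force: [-3.7, 2.2, -0.1]
finger_gap: 0.2
finger_force: 1.7
```

```bash
python3 st.py 560 9.5 57
```

```text
8.55 [-0.065  0.44   1.825  0.238  0.334  1.231] [642.1  15.9  57.3] [-3.135 -0.556  0.069] [-0.01 -0.11  0.17  0.06 -0.06 -0.08]
[[0.847, 0.073, 0.526], [0.059, -0.997, 0.043], [0.528, -0.006, -0.849]] tilt 0.556 az 0.082
shift tool mm [-70.2   0.4 -43.2]
```

The drawer is following with 3.7 N on the finger, so I'll continue.

Call:
{"api": "arm_command", "payload": {"targets": [{"hand": -1, "x": -0.0068, "y": 0, "z": -0.0042, "yaw": 0}, {"hand": -1, "x": -0.0068, "y": 0, "z": -0.0042, "yaw": 0}, {"hand": -1, "x": -0.0068, "y": 0, "z": -0.0042, "yaw": 0}, {"hand": -1, "x": -0.0068, "y": 0, "z": -0.0042, "yaw": 0}, {"hand": -1, "x": -0.0068, "y": 0, "z": -0.0042, "yaw": 0}, {"hand": -1, "x": -0.0068, "y": 0, "z": -0.0042, "yaw": 0}, {"hand": -1, "x": -0.0068, "y": 0, "z": -0.0042, "yaw": 0}, {"hand": -1, "x": -0.0068, "y": 0, "z": -0.0042, "yaw": 0}, {"hand": -1, "x": -0.0068, "y": 0, "z": -0.0042, "yaw": 0}, {"hand": -1, "x": -0.0068, "y": 0, "z": -0.0042, "yaw": 0}]}}

```text
clock: 9.55
eef_pos: [562.6, 9.9, 57.2]
eef_rot: [-3.135, -0.556, 0.069]
wrist_force: [-2.8, 1.4, -0.1]
finger_gap: 0.5
finger_force: 1.3
```

```bash
python3 st.py 466 2 57
```

```text
9.55 [-0.091  0.298  2.039  0.347  0.271  1.099] [562.6   9.9  57.2] [-3.135 -0.556  0.069] [-0.03 -0.14  0.21  0.13 -0.05 -0.15]
[[0.847, 0.072, 0.526], [0.059, -0.997, 0.043], [0.528, -0.006, -0.849]] tilt 0.556 az 0.082
shift tool mm [-82.4   0.9 -51. ]
```

Call:
{"api": "arm_command", "payload": {"targets": [{"hand": -1, "x": -0.0068, "y": 0, "z": -0.0042, "yaw": 0}, {"hand": -1, "x": -0.0068, "y": 0, "z": -0.0042, "yaw": 0}, {"hand": -1, "x": -0.0068, "y": 0, "z": -0.0042, "yaw": 0}, {"hand": -1, "x": -0.0068, "y": 0, "z": -0.0042, "yaw": 0}, {"hand": -1, "x": -0.0068, "y": 0, "z": -0.0042, "yaw": 0}, {"hand": -1, "x": -0.0068, "y": 0, "z": -0.0042, "yaw": 0}, {"hand": -1, "x": -0.0068, "y": 0, "z": -0.0042, "yaw": 0}, {"hand": -1, "x": -0.0068, "y": 0, "z": -0.0042, "yaw": 0}, {"hand": -1, "x": -0.0068, "y": 0, "z": -0.0042, "yaw": 0}, {"hand": -1, "x": -0.0051, "y": 0, "z": -0.0031, "yaw": 0}]}}

```text
clock: 10.55
eef_pos: [484.9, 4.3, 57.0]
eef_rot: [-3.135, -0.556, 0.069]
wrist_force: [-1.2, 1.0, 0.9]
finger_gap: 0.2
finger_force: 0.9
```

Call:
{"api": "arm_command", "payload": {"targets": [{"hand": -1, "x": -0.0034, "y": 0, "z": -0.0021, "yaw": 0}, {"hand": -1, "x": -0.0025, "y": 0, "z": -0.0016, "yaw": 0}, {"hand": -1, "x": -0.0025, "y": 0, "z": -0.0016, "yaw": 0}, {"hand": -1, "x": -0.0025, "y": 0, "z": -0.0016, "yaw": 0}, {"hand": -1, "x": -0.0025, "y": 0, "z": -0.0016, "yaw": 0}, {"hand": -1, "x": -0.0025, "y": 0, "z": -0.0016, "yaw": 0}, {"hand": -1, "x": -0.0025, "y": 0, "z": -0.0016, "yaw": 0}]}}

```text
clock: 11.25
eef_pos: [463.8, 2.6, 57.3]
eef_rot: [-3.135, -0.557, 0.069]
wrist_force: [-0.0, 0.4, 0.1]
finger_gap: 0.7
finger_force: 0.0
```

```bash
python3 st.py 455 2 57
```

```text
11.25 [-0.142  0.106  2.288  0.531  0.233  0.872] [463.8   2.6  57.3] [-3.135 -0.557  0.069] [-0.02 -0.06  0.07  0.05 -0.   -0.07]
[[0.847, 0.072, 0.527], [0.059, -0.997, 0.043], [0.528, -0.005, -0.849]] tilt 0.557 az 0.081
shift tool mm [-7.6 -0.  -4.4]
```

The drawer is fully out and contact was lost gently at about 466. Next I need to restore the vertical tool at the inner reach limit, so I'll check the numbers.

```bash
python3 - <<'E'
from kin import *
for z in(150,200,250,300,350):
  g=(.1,2.2)
  for r in(420,380,340,300,270,240):
    s=ik(r,z,np.pi-.557,g);g=s[:2];print(z,r,np.round(s,2))
# try bounded step solver: q3 limited to 2.5, weight sweep
for W in(100,300):
  u=np.array(ik(320,200,np.pi-.557,(-.3,2.3)));t=np.pi-.557
  tr=[]
  for k in range(15):
    now=fk(p,u);tgt=now+[-50,0];t0=u.sum()
    s=least_squares(lambda v:np.r_[fk(p,v)-tgt,W*(v.sum()-t0)],np.clip(u,[-.78,.24,.01],[2.2,2.51,3.06]),bounds=([-.785,.235,0],[2.2,2.515,3.07]));u=s.x;tr.append((np.round(fk(p,u)).tolist(),round(np.pi-u.sum(),2),np.round(u,2).tolist()))
  print(W,tr[::3])
E
```

```text
150 420 [-0.23  2.31  0.5 ]
150 380 [-0.35  2.39  0.54]
150 340 [-0.49  2.47  0.61]
150 300 [-0.65  2.54  0.7 ]
150 270 [-0.8   2.59  0.79]
150 240 [-0.96  2.63  0.91]
200 420 [-0.31  2.24  0.66]
200 380 [-0.44  2.32  0.7 ]
200 340 [-0.57  2.39  0.77]
200 300 [-0.73  2.45  0.86]
200 270 [-0.85  2.49  0.95]
200 240 [-0.99  2.52  1.05]
250 420 [-0.37  2.16  0.8 ]
250 380 [-0.49  2.23  0.85]
250 340 [-0.62  2.29  0.91]
250 300 [-0.76  2.35  1.  ]
250 270 [-0.87  2.38  1.07]
250 240 [-0.99  2.41  1.16]
300 420 [-0.41  2.07  0.92]
300 380 [-0.52  2.13  0.97]
300 340 [-0.64  2.19  1.04]
300 300 [-0.77  2.24  1.11]
300 270 [-0.87  2.27  1.18]
300 240 [-0.97  2.3   1.26]
350 420 [-0.42  1.96  1.04]
350 380 [-0.53  2.03  1.09]
350 340 [-0.64  2.08  1.15]
350 300 [-0.76  2.13  1.22]
350 270 [-0.85  2.15  1.28]
350 240 [-0.94  2.18  1.35]
100 [([273.0, 199.0], np.float64(0.49), [-0.78, 2.45, 0.98]), ([143.0, 197.0], np.float64(-0.02), [-0.78, 2.39, 1.56]), ([11.0, 194.0], np.float64(-0.51), [-0.78, 2.47, 1.97]), ([-71.0, 239.0], np.float64(-0.89), [-0.78, 2.51, 2.3]), ([-106.0, 294.0], np.float64(-1.13), [-0.78, 2.51, 2.54])]
300 [([281.0, 198.0], np.float64(0.53), [-0.78, 2.47, 0.93]), ([223.0, 180.0], np.float64(0.29), [-0.78, 2.45, 1.18]), ([158.0, 164.0], np.float64(0.05), [-0.78, 2.46, 1.42]), ([87.0, 146.0], np.float64(-0.19), [-0.78, 2.51, 1.61]), ([27.0, 164.0], np.float64(-0.43), [-0.78, 2.51, 1.84])]
```

Call:
{"api": "arm_command", "payload": {"targets": [{"hand": -1, "x": 0, "y": 0, "z": -0.02, "yaw": 0}, {"hand": -1, "x": 0, "y": 0, "z": -0.045, "yaw": 0}, {"hand": -1, "x": 0.005, "y": 0, "z": -0.045, "yaw": 0}, {"hand": -1, "x": 0.005, "y": 0, "z": -0.045, "yaw": 0}, {"hand": -1, "x": 0.005, "y": 0, "z": -0.045, "yaw": 0}, {"hand": -1, "x": 0.005, "y": 0, "z": -0.045, "yaw": 0}, {"hand": -1, "x": 0.005, "y": 0, "z": -0.045, "yaw": 0}, {"hand": -1, "x": 0.005, "y": 0, "z": -0.045, "yaw": 0}, {"hand": -1, "x": 0, "y": 0, "z": -0.03, "yaw": 0}, {"hand": -1, "x": 0, "y": 0, "z": 0, "yaw": 0}]}}

```text
clock: 12.25
eef_pos: [296.5, -11.5, 386.6]
eef_rot: [-3.139, -0.563, 0.07]
wrist_force: [0.6, 0.3, 0.1]
finger_gap: 0.4
finger_force: 0.0
```

```bash
python3 st.py 250 -14 380
```

```text
12.25 [-0.386 -0.757  2.044  0.246  1.347  1.122] [296.5 -11.5 386.6] [-3.139 -0.563  0.07 ] [ 0.03  0.05  0.09 -0.02 -0.09  0.02]
[[0.844, 0.072, 0.532], [0.059, -0.997, 0.04], [0.534, -0.003, -0.846]] tilt 0.563 az 0.076
shift tool mm [-43.   -0.8 -19.2]
```

Call:
{"api": "arm_command", "payload": {"targets": [{"hand": -1, "x": 0, "y": -0.04, "z": 0, "yaw": 0}, {"hand": -1, "x": 0, "y": -0.03, "z": 0, "yaw": 0}, {"hand": -1, "x": -0.042, "y": 0, "z": -0.026, "yaw": 0}, {"hand": -1, "x": -0.042, "y": 0, "z": -0.026, "yaw": 0}, {"hand": -1, "x": -0.042, "y": 0, "z": -0.026, "yaw": 0}]}}

```text
clock: 12.75
eef_pos: [246.1, 58.6, 413.2]
eef_rot: [3.13, -0.476, 0.068]
wrist_force: [-0.7, 0.6, -0.4]
finger_gap: 0.5
finger_force: 0.0
```

```bash
python3 st.py 250 -14 380
```

```text
12.75 [ 0.133 -0.788  1.966 -0.042  1.489  1.633] [246.1  58.6 413.2] [ 3.13  -0.476  0.068] [ 1.15  0.   -0.4  -0.63  0.65  1.09]
[[0.887, 0.062, 0.458], [0.06, -0.998, 0.02], [0.458, 0.01, -0.889]] tilt 0.476 az 0.043
shift tool mm [-16.1  72.4  29.9]
```

Call:
{"api": "arm_command", "payload": {"targets": [{"hand": -1, "x": -0.045, "y": 0, "z": -0.018, "yaw": 0}, {"hand": -1, "x": -0.045, "y": 0, "z": -0.018, "yaw": 0}, {"hand": -1, "x": -0.045, "y": 0, "z": -0.015, "yaw": 0}, {"hand": -1, "x": -0.045, "y": 0, "z": -0.015, "yaw": 0}, {"hand": -1, "x": -0.045, "y": 0, "z": -0.012, "yaw": 0}]}}

```text
clock: 13.25
eef_pos: [155.5, 115.0, 422.0]
eef_rot: [3.094, -0.414, 0.074]
wrist_force: [0.7, -1.0, 0.6]
finger_gap: 0.8
finger_force: 0.0
```

```bash
python3 st.py 250 -14 380
```

```text
13.25 [ 0.915 -0.788  1.93  -0.343  1.741  2.319] [155.5 115.  422. ] [ 3.094 -0.414  0.074] [ 1.55 -0.    0.02 -0.42  0.51  1.34]
[[0.913, 0.054, 0.404], [0.067, -0.998, -0.018], [0.402, 0.044, -0.914]] tilt 0.417 az -0.044
shift tool mm [ 60.7 132.   78.9]
```

Pushing inward spins q1, because the wrist is too near the base axis. A better way is to repeat the outer-reach trick behind the robot, high in free space, where the slant it adds is the opposite one and cancels. I'll work out the way round.

```bash
cat > wp.py <<'E'
import sys,numpy as np
from cell import manip
from scipy.spatial.transform import Rotation as Ro
s=manip.read_state();R=Ro.from_euler('xyz',s['eef_rot']).as_matrix();P=np.array(s['eef_pos'])
for a in sys.argv[1:]:
    W=np.array(list(map(float,a.split(','))));d=R.T@(W-P);n=int(np.ceil(np.linalg.norm(d)/48));print(a,'shift',np.round(d,1),'rows',n,'per row m',np.round(d/n/1000,4));P=W
E
python3 wp.py 290,-20,430 210,-260,480 0,-340,520 -220,-250,560 -330,-60,600
```

```text
290,-20,430 shift [116.9 142.3  49.5] rows 4 per row m [0.0292 0.0356 0.0124]
210,-260,480 shift [-69.1 237.2 -73.8] rows 6 per row m [-0.0115  0.0395 -0.0123]
0,-340,520 shift [-181.    70.1 -120.1] rows 5 per row m [-0.0362  0.014  -0.024 ]
-220,-250,560 shift [-178.7 -100.  -127.2] rows 6 per row m [-0.0298 -0.0167 -0.0212]
-330,-60,600 shift [ -71.5 -193.8  -84.5] rows 5 per row m [-0.0143 -0.0388 -0.0169]
```

Call:
{"api": "arm_command", "payload": {"targets": [{"hand": -1, "x": 0.029, "y": 0.036, "z": 0.012, "yaw": 0}, {"hand": -1, "x": 0.029, "y": 0.036, "z": 0.012, "yaw": 0}, {"hand": -1, "x": 0.029, "y": 0.036, "z": 0.012, "yaw": 0}, {"hand": -1, "x": 0.029, "y": 0.036, "z": 0.012, "yaw": 0}, {"hand": -1, "x": -0.012, "y": 0.04, "z": -0.012, "yaw": 0}, {"hand": -1, "x": -0.012, "y": 0.04, "z": -0.012, "yaw": 0}, {"hand": -1, "x": -0.012, "y": 0.04, "z": -0.012, "yaw": 0}, {"hand": -1, "x": -0.012, "y": 0.04, "z": -0.012, "yaw": 0}, {"hand": -1, "x": -0.012, "y": 0.04, "z": -0.012, "yaw": 0}, {"hand": -1, "x": -0.012, "y": 0.04, "z": -0.012, "yaw": 0}]}}

```text
clock: 14.25
eef_pos: [202.5, -43.6, 452.7]
eef_rot: [3.099, -0.347, 0.066]
wrist_force: [0.7, 0.8, 0.2]
finger_gap: 0.4
finger_force: 0.0
```

```bash
python3 st.py; python3 wp.py 0,-360,520 -220,-270,560 -330,-60,600
```

```text
14.25 [-0.652 -0.782  1.838  0.197  1.788  0.932] [202.5 -43.6 452.7] [ 3.099 -0.347  0.066] [-1.56  0.06 -0.11  0.47  0.32 -1.33]
[[0.938, 0.051, 0.342], [0.062, -0.998, -0.021], [0.34, 0.041, -0.94]] tilt 0.349 az -0.061
0,-360,520 shift [-186.7  308.2 -125.8] rows 8 per row m [-0.0233  0.0385 -0.0157]
-220,-270,560 shift [-187.3  -99.4 -114.6] rows 6 per row m [-0.0312 -0.0166 -0.0191]
-330,-60,600 shift [ -76.7 -213.5  -79.5] rows 6 per row m [-0.0128 -0.0356 -0.0133]
```

Call:
{"api": "arm_command", "payload": {"targets": [{"hand": -1, "x": -0.01, "y": 0.045, "z": -0.01, "yaw": 0}, {"hand": -1, "x": -0.01, "y": 0.045, "z": -0.01, "yaw": 0}, {"hand": -1, "x": -0.02, "y": 0.04, "z": -0.015, "yaw": 0}, {"hand": -1, "x": -0.02, "y": 0.04, "z": -0.015, "yaw": 0}, {"hand": -1, "x": -0.025, "y": 0.04, "z": -0.015, "yaw": 0}, {"hand": -1, "x": -0.025, "y": 0.04, "z": -0.015, "yaw": 0}, {"hand": -1, "x": -0.03, "y": 0.035, "z": -0.015, "yaw": 0}, {"hand": -1, "x": -0.03, "y": 0.02, "z": -0.015, "yaw": 0}, {"hand": -1, "x": -0.04, "y": 0, "z": -0.018, "yaw": 0}, {"hand": -1, "x": -0.04, "y": 0, "z": -0.018, "yaw": 0}]}}

```text
clock: 15.25
eef_pos: [-28.6, -274.3, 502.6]
eef_rot: [3.102, -0.336, 0.063]
wrist_force: [0.8, 0.4, 0.2]
finger_gap: 0.5
finger_force: 0.0
```

```bash
python3 st.py; python3 wp.py  -220,-270,560 -330,-60,600
```

```text
15.25 [-2.109 -0.328  1.503  0.348  2.102 -0.438] [ -28.6 -274.3  502.6] [ 3.102 -0.336  0.063] [-1.35  0.4  -0.36 -0.14  0.38 -1.34]
[[0.942, 0.05, 0.331], [0.06, -0.998, -0.019], [0.329, 0.037, -0.943]] tilt 0.338 az -0.056
-220,-270,560 shift [-161.2  -11.7 -117.6] rows 5 per row m [-0.0322 -0.0023 -0.0235]
-330,-60,600 shift [ -78.  -213.6  -78.1] rows 6 per row m [-0.013  -0.0356 -0.013 ]
```

Call:
{"api": "arm_command", "payload": {"targets": [{"hand": -1, "x": -0.032, "y": 0, "z": -0.024, "yaw": 0}, {"hand": -1, "x": -0.032, "y": 0, "z": -0.024, "yaw": 0}, {"hand": -1, "x": -0.032, "y": -0.01, "z": -0.024, "yaw": 0}, {"hand": -1, "x": -0.032, "y": -0.015, "z": -0.024, "yaw": 0}, {"hand": -1, "x": -0.032, "y": -0.02, "z": -0.024, "yaw": 0}, {"hand": -1, "x": -0.025, "y": -0.03, "z": -0.02, "yaw": 0}, {"hand": -1, "x": -0.025, "y": -0.03, "z": -0.02, "yaw": 0}, {"hand": -1, "x": -0.03, "y": -0.02, "z": -0.03, "yaw": 0}, {"hand": -1, "x": -0.03, "y": 0, "z": -0.04, "yaw": 0}, {"hand": -1, "x": -0.03, "y": 0, "z": -0.04, "yaw": 0}]}}

```text
clock: 16.25
eef_pos: [-377.7, -162.0, 637.4]
eef_rot: [3.099, -0.336, 0.061]
wrist_force: [-0.4, 0.7, 0.9]
finger_gap: 0.1
finger_force: 0.0
```

```bash
python3 st.py
```

```text
16.25 [-2.894  0.313  0.528  0.205  2.615 -1.216] [-377.7 -162.   637.4] [ 3.099 -0.336  0.061] [-0.08  1.03 -1.82  0.22  0.77  0.18]
[[0.942, 0.047, 0.331], [0.058, -0.998, -0.022], [0.33, 0.04, -0.943]] tilt 0.339 az -0.066
```

Call:
{"api": "arm_command", "payload": {"targets": [{"hand": -1, "x": -0.025, "y": 0.005, "z": -0.048, "yaw": 0}, {"hand": -1, "x": -0.025, "y": 0.005, "z": -0.048, "yaw": 0}, {"hand": -1, "x": -0.025, "y": 0.005, "z": -0.048, "yaw": 0}, {"hand": -1, "x": -0.025, "y": 0.005, "z": -0.048, "yaw": 0}, {"hand": -1, "x": -0.025, "y": 0.005, "z": -0.048, "yaw": 0}, {"hand": -1, "x": -0.03, "y": 0.005, "z": -0.048, "yaw": 0}, {"hand": -1, "x": -0.03, "y": 0.005, "z": -0.048, "yaw": 0}, {"hand": -1, "x": -0.03, "y": 0.005, "z": -0.048, "yaw": 0}]}}

```text
clock: 17.05
eef_pos: [-455.4, -140.9, 634.9]
eef_rot: [3.054, -0.252, 0.057]
wrist_force: [-0.4, -0.0, 0.3]
finger_gap: 0.3
finger_force: 0.0
```

```bash
python3 st.py
```

```text
17.05 [-2.982  0.504  0.235  0.232  2.633 -1.268] [-455.4 -140.9  634.9] [ 3.054 -0.252  0.057] [-0.11  0.05  0.   -0.03 -0.17 -0.14]
[[0.967, 0.035, 0.253], [0.055, -0.996, -0.073], [0.249, 0.084, -0.965]] tilt 0.266 az -0.281
```

Call:
{"api": "arm_command", "payload": {"targets": [{"hand": -1, "x": -0.035, "y": -0.02, "z": -0.045, "yaw": 0}, {"hand": -1, "x": -0.035, "y": -0.02, "z": -0.045, "yaw": 0}, {"hand": -1, "x": -0.035, "y": -0.02, "z": -0.045, "yaw": 0}, {"hand": -1, "x": -0.035, "y": -0.02, "z": -0.045, "yaw": 0}, {"hand": -1, "x": -0.035, "y": -0.02, "z": -0.045, "yaw": 0}, {"hand": -1, "x": -0.035, "y": -0.02, "z": -0.045, "yaw": 0}]}}

```text
clock: 17.65
eef_pos: [-507.3, -105.9, 609.9]
eef_rot: [3.101, -0.166, 0.051]
wrist_force: [-0.0, 0.0, -0.3]
finger_gap: 0.3
finger_force: 0.0
```

```bash
python3 st.py
```

```text
17.65 [-3.033  0.539  0.236  0.087  2.529 -1.442] [-507.3 -105.9  609.9] [ 3.101 -0.166  0.051] [ 0.    0.03 -0.   -0.22 -0.17 -0.18]
[[0.985, 0.044, 0.167], [0.05, -0.998, -0.032], [0.165, 0.04, -0.985]] tilt 0.171 az -0.189
```

Call:
{"api": "arm_command", "payload": {"targets": [{"hand": -1, "x": -0.035, "y": -0.008, "z": -0.045, "yaw": 0}, {"hand": -1, "x": -0.035, "y": -0.008, "z": -0.045, "yaw": 0}, {"hand": -1, "x": -0.035, "y": -0.008, "z": -0.045, "yaw": 0}, {"hand": -1, "x": -0.035, "y": -0.008, "z": -0.045, "yaw": 0}, {"hand": -1, "x": -0.035, "y": -0.008, "z": -0.045, "yaw": 0}, {"hand": -1, "x": -0.035, "y": -0.008, "z": -0.045, "yaw": 0}, {"hand": -1, "x": -0.035, "y": -0.008, "z": -0.045, "yaw": 0}, {"hand": -1, "x": -0.035, "y": -0.008, "z": -0.045, "yaw": 0}]}}

```text
clock: 18.45
eef_pos: [-540.6, -98.0, 613.2]
eef_rot: [3.135, -0.012, 0.047]
wrist_force: [-1.1, -0.2, -1.3]
finger_gap: 0.8
finger_force: 0.0
```

```bash
python3 st.py
```

```text
18.45 [-3.033  0.526  0.236  0.011  2.392 -1.501] [-540.6  -98.   613.2] [ 3.135 -0.012  0.047] [ 0.   -0.05 -0.   -0.08 -0.15 -0.06]
[[0.999, 0.047, 0.013], [0.047, -0.999, -0.006], [0.012, 0.007, -1.0]] tilt 0.014 az -0.46
```

Vertical again, with a tilt of 0.014. Now I'll swing round to the keeper and open the hand.

Call:
{"api": "arm_command", "payload": {"targets": [{"hand": 1, "x": 0.03, "y": 0.036, "z": 0.012, "yaw": 0}, {"hand": 1, "x": 0.03, "y": 0.036, "z": 0.012, "yaw": 0}, {"hand": 1, "x": 0.03, "y": 0.036, "z": 0.012, "yaw": 0}, {"hand": 1, "x": 0.03, "y": 0.036, "z": 0.012, "yaw": 0}, {"hand": 1, "x": 0.03, "y": 0.036, "z": 0.012, "yaw": 0}, {"hand": 1, "x": 0.03, "y": 0.036, "z": 0.012, "yaw": 0}, {"hand": 1, "x": 0.03, "y": 0.036, "z": 0.012, "yaw": 0}, {"hand": 1, "x": 0.03, "y": 0.036, "z": 0.012, "yaw": 0}, {"hand": 1, "x": 0.042, "y": 0.02, "z": 0.012, "yaw": 0}, {"hand": 1, "x": 0.042, "y": 0.02, "z": 0.012, "yaw": 0}]}}

```text
clock: 19.45
eef_pos: [-207.4, -403.0, 503.5]
eef_rot: [3.134, -0.014, 0.048]
wrist_force: [-0.7, -0.8, -0.6]
finger_gap: 76.8
finger_force: 0.0
```

Call:
{"api": "arm_command", "payload": {"targets": [{"hand": 1, "x": 0.045, "y": 0.012, "z": 0.015, "yaw": 0}, {"hand": 1, "x": 0.045, "y": 0.012, "z": 0.015, "yaw": 0}, {"hand": 1, "x": 0.045, "y": 0.012, "z": 0.015, "yaw": 0}, {"hand": 1, "x": 0.045, "y": 0.012, "z": 0.015, "yaw": 0}, {"hand": 1, "x": 0.045, "y": 0, "z": 0.015, "yaw": 0}, {"hand": 1, "x": 0.045, "y": 0, "z": 0.015, "yaw": 0}, {"hand": 1, "x": 0.045, "y": -0.01, "z": 0.015, "yaw": 0}, {"hand": 1, "x": 0.045, "y": -0.01, "z": 0.015, "yaw": 0}, {"hand": 1, "x": 0.045, "y": -0.015, "z": 0.015, "yaw": 0}, {"hand": 1, "x": 0.045, "y": -0.015, "z": 0.015, "yaw": 0}]}}

```text
clock: 20.45
eef_pos: [244.1, -379.1, 360.2]
eef_rot: [3.133, -0.015, 0.047]
wrist_force: [-0.2, -1.4, -0.3]
finger_gap: 93.7
finger_force: 0.0
```

```bash
python3 st.py; python3 wp.py 430,-300,250
```

```text
20.45 [-1.086 -0.009  1.521  0.009  1.615  0.438] [ 244.1 -379.1  360.2] [ 3.133 -0.015  0.047] [ 1.07  0.18  0.15 -0.01 -0.34  1.06]
[[0.999, 0.047, 0.015], [0.047, -0.999, -0.008], [0.015, 0.009, -1.0]] tilt 0.017 az -0.495
430,-300,250 shift [187.9 -71.2 112.3] rows 5 per row m [ 0.0376 -0.0142  0.0225]
```

Call:
{"api": "arm_command", "payload": {"targets": [{"hand": 1, "x": 0.038, "y": -0.014, "z": 0.022, "yaw": 0}, {"hand": 1, "x": 0.038, "y": -0.014, "z": 0.022, "yaw": 0}, {"hand": 1, "x": 0.038, "y": -0.014, "z": 0.022, "yaw": 0}, {"hand": 1, "x": 0.038, "y": -0.014, "z": 0.022, "yaw": 0}, {"hand": 1, "x": 0.038, "y": -0.014, "z": 0.022, "yaw": 0}, {"hand": 1, "x": 0, "y": 0, "z": 0, "yaw": -0.15}, {"hand": 1, "x": 0, "y": 0, "z": 0, "yaw": -0.15}, {"hand": 1, "x": 0, "y": 0, "z": 0, "yaw": -0.15}, {"hand": 1, "x": 0, "y": 0, "z": 0, "yaw": -0.15}, {"hand": 1, "x": 0, "y": 0, "z": 0, "yaw": -0.15}]}}

```text
clock: 21.45
eef_pos: [430.6, -302.0, 252.9]
eef_rot: [3.125, -0.005, 0.804]
wrist_force: [0.3, -0.8, -0.2]
finger_gap: 94.2
finger_force: 0.0
```

Call:
{"api": "arm_command", "payload": {"targets": [{"hand": 1, "x": 0, "y": 0, "z": 0, "yaw": -0.15}, {"hand": 1, "x": 0, "y": 0, "z": 0, "yaw": -0.15}, {"hand": 1, "x": 0, "y": 0, "z": 0, "yaw": -0.07}, {"hand": 1, "x": 0, "y": 0, "z": 0, "yaw": 0}]}}

```text
clock: 21.85
eef_pos: [430.6, -302.0, 252.9]
eef_rot: [3.125, 0.001, 1.169]
wrist_force: [0.1, 0.3, -0.2]
finger_gap: 93.5
finger_force: 0.0
```

```bash
python3 st.py; cat > keep.py <<'E'
from h import *
import sys
def meas(n,tag,ztop=45,zrib=73,lo=18,hi=32):
    c=get_calibration(n);a=camera(n)[:,:,::-1].copy();cv2.imwrite(f"pics/{tag}.png",a);return c,a
def yellow(a,lo=18,hi=32):
    h=cv2.cvtColor(a,cv2.COLOR_BGR2HSV);return (h[...,0]>lo)&(h[...,0]<hi)&(h[...,1]>130)&(h[...,2]>60)
E
python3 - <<'E'
from keep import *
c,a=meas("wrist","w1");b=camera("side")[:,:,::-1].copy();cv2.imwrite("pics/s1.png",b);d=camera("scene")[:,:,::-1].copy();cv2.imwrite("pics/sc1.png",d)
for i,st,ce,mm in blobs(yellow(a),200):
    k=max(cv2.findContours(mm.astype(np.uint8),0,1)[0],key=cv2.contourArea);q=cv2.approxPolyDP(cv2.convexHull(k),5,True)[:,0]
    print(st,[(p.tolist(),np.round(onz(c,p,45)[:2],1).tolist()) for p in q])
cv2.imwrite("pics/e0.png",np.vstack([cv2.resize(np.hstack([a,d]),(800,300)),cv2.resize(b[100:300,150:450],(450,300)).copy() if 0 else cv2.copyMakeBorder(cv2.resize(b[100:300,150:450],(450,300)),0,0,0,350,0)]))
E
```

```text
21.85 [-0.683  0.202  1.532  0.004  1.391 -0.282] [ 430.6 -302.   252.9] [3.125e+00 1.000e-03 1.169e+00] [ 0.   -0.   -0.    0.    0.    0.09]
[[0.392, 0.92, 0.015], [0.92, -0.391, -0.007], [-0.001, 0.017, -1.0]] tilt 0.017 az -0.452
[ 239  108   57  107 3670] [([239, 108], [446.9, -218.1]), ([265, 108], [476.4, -230.6]), ([294, 213], [460.0, -370.6]), ([242, 213], [396.1, -343.1])]
[ 116  165   80   67 1949] [([188, 165], [358.4, -256.9]), ([195, 181], [357.6, -279.2]), ([134, 231], [252.5, -308.8]), ([116, 198], [252.9, -259.0])]
[295 239  48  33 936] [([342, 260], [496.6, -461.0]), ([329, 271], [474.2, -469.6]), ([298, 271], [434.1, -452.1]), ([295, 254], [439.6, -426.4]), ([331, 239], [493.1, -425.4])]
```

View pics/e0.png

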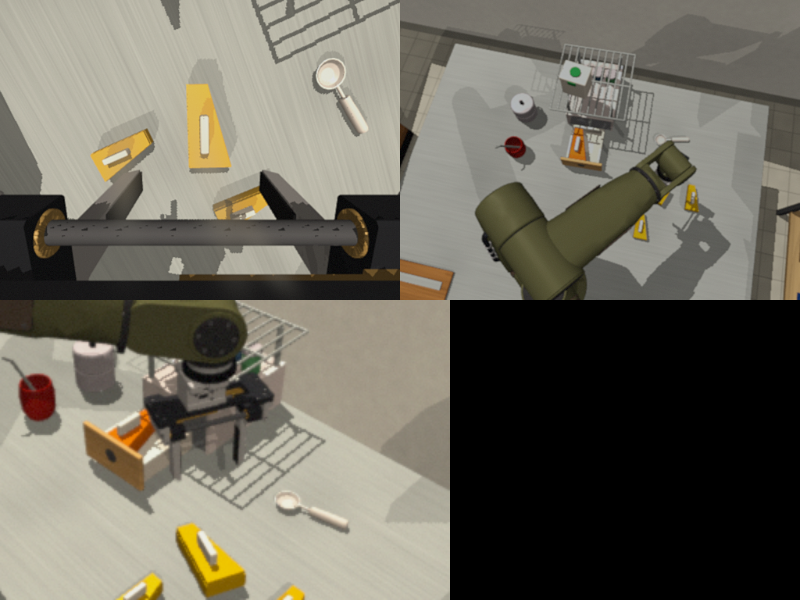

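The drawer stands fully out, with the orange keeper along its left wall. In the wrist view the large yellow keeper is at about (205,130) with its rib at (204,136). Its corner points measure about 137 x 72 mm at yaw 67°, so it is the right one; the small ones are at (122,155) and (238,200). Next I'll measure the rib.

```bash
python3 - <<'E'
from keep import *
from scipy.spatial.transform import Rotation as Ro
c=get_calibration("wrist");a=cv2.imread("pics/w1.png");h=cv2.cvtColor(a,cv2.COLOR_BGR2HSV)
m=np.zeros(a.shape[:2],bool);m[135:208,248:280]=((h[...,1]<70)&(h[...,2]>120))[135:208,248:280]
b=max(blobs(m,20),key=lambda x:x[1][4]);print(b[1],b[2])
k=max(cv2.findContours(b[3].astype(np.uint8),0,1)[0],key=cv2.contourArea);r=cv2.minAreaRect(k);q=cv2.boxPoints(r)
P=[onz(c,p,73)[:2] for p in q];print(np.round(q,1).tolist(),np.round(P,1).tolist())
t=1.173;ax=np.array([np.cos(t),np.sin(t)]);ay=np.array([-ax[1],ax[0]])
Y=yellow(a)
cor=np.array([[446.9,-218.1],[476.4,-230.6],[460,-370.6],[396.1,-343.1]]);mod=np.array([[70,27.5],[70,-7.5],[-70,-47.5],[-70,27.5]])
for t in(1.15,1.173,1.19):
    ax=np.array([np.cos(t),np.sin(t)]);ay=np.array([-ax[1],ax[0]]);e=cor-(mod@np.array([ax,ay]));o=e.mean(0);print(t,'origin',o.round(1),np.abs(e-o).max().round(1),'rib pred',(o-8*ax).round(1))
# rib ends along ax at z73
ys,xs=np.nonzero(b[3]);Q=np.array([onz(c,(x,y),70)[:2] for x,y in zip(xs,ys)]);ax=np.array([np.cos(1.173),np.sin(1.173)]);ay=np.array([-ax[1],ax[0]])
print('extent',(Q@ax).min(),(Q@ax).max(),(Q@ay).min(),(Q@ay).max(),'mean',Q.mean(0))
E
```

```text
[256 147  11  50 519] [261.17726397 171.46820809]
[[256.0, 147.0], [266.0, 147.0], [266.0, 196.0], [256.0, 196.0]] [[448.2, -267.6], [459.0, -272.3], [435.9, -327.0], [424.7, -322.2]]
1.15 origin [ 444.8 -290.6] 4.9 rib pred [ 441.6 -297.9]
1.173 origin [ 444.8 -290.6] 3.7 rib pred [ 441.8 -298. ]
1.19 origin [ 444.8 -290.6] 2.9 rib pred [ 441.9 -298. ]
extent -133.366790861552 -73.44162076670311 -528.7339859488224 -516.5428066987123 mean [ 442.1891335  -297.46691578]
```

Call:
{"api": "arm_command", "payload": {"targets": [{"hand": 1, "x": 0.004, "y": 0.003, "z": 0.04, "yaw": 0}, {"hand": 1, "x": 0.004, "y": 0.002, "z": 0.04, "yaw": 0}, {"hand": 0.2, "x": 0, "y": 0, "z": 0.04, "yaw": 0}, {"hand": 0, "x": 0, "y": 0, "z": 0.04, "yaw": 0}, {"hand": 0, "x": 0, "y": 0, "z": 0.02, "yaw": 0}, {"hand": 0, "x": 0, "y": 0, "z": 0.01, "yaw": 0}, {"hand": 0, "x": 0, "y": 0, "z": 0, "yaw": 0}]}}

```text
clock: 22.7
eef_pos: [440.8, -297.6, 62.1]
eef_rot: [3.127, -0.0, 1.166]
wrist_force: [-0.3, 0.8, 0.8]
finger_gap: 57.6
finger_force: 0.0
```

```bash
python3 wp.py 442,-298,48
```

```text
442,-298,48 shift [ 0.1  1.1 14.1] rows 1 per row m [0.0001 0.0011 0.0141]
```

Call:
{"api": "arm_command", "payload": {"targets": [{"hand": 0, "x": 0, "y": 0.001, "z": 0.013, "yaw": 0}, {"hand": -1, "x": 0, "y": 0, "z": 0, "yaw": 0}, {"hand": -1, "x": 0, "y": 0, "z": 0, "yaw": 0}, {"hand": -1, "x": 0, "y": 0, "z": 0, "yaw": 0}, {"hand": -1, "x": 0, "y": 0, "z": 0, "yaw": 0}], "newtons": 40}}

```text
clock: 23.2
eef_pos: [442.3, -298.3, 50.2]
eef_rot: [3.125, 0.0, 1.167]
wrist_force: [-0.8, 0.0, 0.3]
finger_gap: 18.8
finger_force: 0.0
```

Call:
{"api": "arm_command", "payload": {"targets": [{"hand": -1, "x": 0, "y": 0, "z": 0, "yaw": 0}, {"hand": -1, "x": 0, "y": 0, "z": 0, "yaw": 0}, {"hand": -1, "x": 0, "y": 0, "z": -0.02, "yaw": 0}, {"hand": -1, "x": 0, "y": 0, "z": -0.04, "yaw": 0}, {"hand": -1, "x": 0, "y": 0, "z": -0.04, "yaw": 0}, {"hand": -1, "x": 0, "y": 0, "z": -0.04, "yaw": 0}, {"hand": -1, "x": 0, "y": 0, "z": 0, "yaw": 0}]}}

```text
clock: 23.9
eef_pos: [441.5, -298.3, 194.7]
eef_rot: [3.118, 0.002, 1.167]
wrist_force: [0.7, -1.0, -4.3]
finger_gap: 13.3
finger_force: 39.9
```

```bash
python3 st.py; python3 - <<'E'
from keep import *
# drawer geometry from pics taken with drawer out (scene sc1, side s1)
for n,f in(("scene","sc1"),("side","s1")):
    c=get_calibration(n);a=cv2.imread(f"pics/{f}.png");h=cv2.cvtColor(a,cv2.COLOR_BGR2HSV)
    m=(h[...,0]>=5)&(h[...,0]<16)&(h[...,1]>150)&(h[...,2]>90)
    for i,st,ce,mm in blobs(m,60):
        if st[0]<100: continue
        k=max(cv2.findContours(mm.astype(np.uint8),0,1)[0],key=cv2.contourArea);q=cv2.approxPolyDP(cv2.convexHull(k),3,True)[:,0]
        print(n,st,[(p.tolist(),np.round(onz(c,p,65)[:2]).tolist(),np.round(onz(c,p,102)[:2]).tolist()) for p in q])
c=get_calibration("side");g=cv2.cvtColor(cv2.imread("pics/s1.png"),cv2.COLOR_BGR2GRAY)
u,v=150+111//1.5,100+154//1.5
u,v=int(u),int(v);m=np.zeros(g.shape,bool);w=g[v-9:v+9,u-9:u+9];m[v-9:v+9,u-9:u+9]=w<np.median(w)*.65
b=min(blobs(m,8),key=lambda x:np.hypot(*(x[2]-[u,v])));print(b[1],b[2],onz(c,b[2],60))
E
```

```text
23.9 [-0.665  0.257  1.602  0.004  1.26  -0.263] [ 441.5 -298.3  194.7] [3.118e+00 2.000e-03 1.167e+00] [-0.    0.07  0.09 -0.   -0.09  0.  ]
[[0.393, 0.919, 0.021], [0.92, -0.393, -0.011], [-0.002, 0.024, -1.0]] tilt 0.024 az -0.5
scene [216 164  22  42 266] [([227, 164], [630.0, 62.0], [617.0, 56.0]), ([233, 165], [631.0, 41.0], [618.0, 36.0]), ([237, 205], [500.0, -4.0], [490.0, -8.0]), ([216, 201], [498.0, 66.0], [488.0, 60.0])]
side [222 173  31  28 267] [([252, 185], [596.0, 7.0], [565.0, -28.0]), ([241, 200], [521.0, -24.0], [494.0, -58.0]), ([222, 188], [517.0, 62.0], [489.0, 25.0]), ([246, 173], [626.0, 68.0], [593.0, 31.0])]
[221 200   6   8  34] [223.5 203.5] [475.34518805   5.29544885  60.        ]
```

The keeper is gripped (gap 13.3 mm) and lifted. Next I'll look at the open tray from beside it with the wrist camera.

Call:
{"api": "arm_command", "payload": {"targets": [{"hand": -1, "x": 0.04, "y": -0.025, "z": -0.008, "yaw": 0}, {"hand": -1, "x": 0.04, "y": -0.025, "z": -0.008, "yaw": 0}, {"hand": -1, "x": 0.04, "y": -0.025, "z": -0.005, "yaw": 0}, {"hand": -1, "x": 0.04, "y": -0.025, "z": -0.005, "yaw": 0}, {"hand": -1, "x": 0.04, "y": -0.025, "z": 0, "yaw": 0}, {"hand": -1, "x": 0.04, "y": -0.025, "z": 0, "yaw": 0}, {"hand": -1, "x": 0, "y": 0, "z": 0, "yaw": -0.15}, {"hand": -1, "x": 0, "y": 0, "z": 0, "yaw": -0.15}, {"hand": -1, "x": 0, "y": 0, "z": 0, "yaw": -0.1}, {"hand": -1, "x": 0, "y": 0, "z": 0, "yaw": 0}]}}

```text
clock: 24.9
eef_pos: [395.6, -17.3, 212.2]
eef_rot: [3.129, 0.006, 1.569]
wrist_force: [-0.5, 0.1, -2.9]
finger_gap: 14.0
finger_force: 40.0
```

```bash
python3 st.py; python3 - <<'E'
from keep import *
c,a=meas("wrist","w2")
cv2.imwrite("pics/f0.png",cv2.resize(a[:300],(800,469),interpolation=2))
E
```

```text
24.9 [-0.133 -0.067  1.915 -0.005  1.28  -0.13 ] [395.6 -17.3 212.2] [3.129 0.006 1.569] [-0.01 -0.   -0.01  0.    0.    0.12]
[[0.002, 1.0, 0.013], [1.0, -0.002, -0.006], [-0.006, 0.013, -1.0]] tilt 0.014 az -0.45
```

View pics/f0.png

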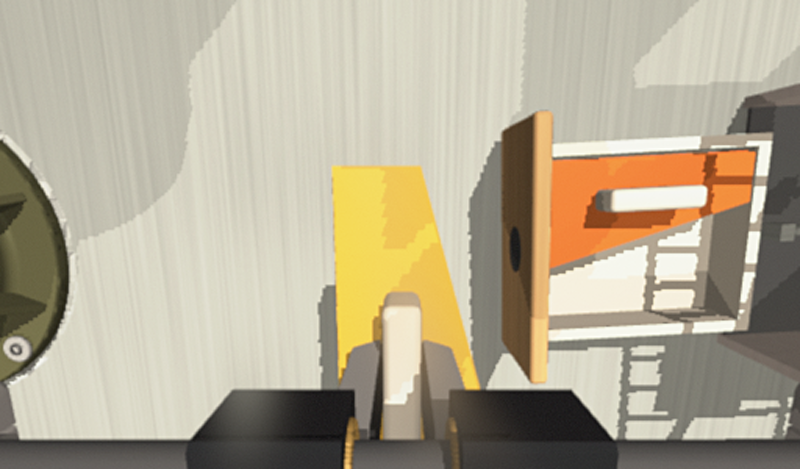

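The view shows the tray on the right: the orange keeper's narrow end corners at (757,150) and (750,203), its rib at about (655,198), the right wall top strip from (553,338) to (745,332), the left wall strip at row 140, the back wall strip at column 760, and the panel's top back edge at column 552. I'll turn these into positions.

```bash
python3 - <<'E'
from keep import *
c=get_calibration("wrist");a=cv2.imread("pics/w2.png");h=cv2.cvtColor(a,cv2.COLOR_BGR2HSV).astype(int);g=a.mean(2)
O=(h[...,0]<16)&(h[...,1]>180)&(h[...,2]>110);O[:,:354]=0;O[:,490:]=0
b=max(blobs(O,100),key=lambda x:x[1][4]);k=max(cv2.findContours(b[3].astype(np.uint8),0,1)[0],key=cv2.contourArea);q=cv2.approxPolyDP(cv2.convexHull(k),3,True)[:,0]
print('orange',[(p.tolist(),np.round(onz(c,p+.0,65)[:2],1).tolist()) for p in q])
# slant edge & straight edge of orange per column
for u in range(360,482,12):
    r=np.nonzero(b[3][:,u])[0];print(u,r.min(),r.max(),onz(c,(u,r.min()-.5),65)[:2].round(1),onz(c,(u,r.max()+.5),65)[:2].round(1))
# rib
W=np.zeros(O.shape,bool);W[112:140,380:458]=((h[...,1]<80)&(h[...,2]>130))[112:140,380:458]
w=max(blobs(W,50),key=lambda x:x[1][4]);r=cv2.minAreaRect(np.argwhere(w[3])[:,::-1].astype(np.float32));print('rib',w[1],r,onz(c,r[0],93)[:2],[onz(c,p,93)[:2].round(1).tolist() for p in cv2.boxPoints(r)])
# grey profiles along columns across right and left walls, and rows across back wall
for u in(365,390,450): print('col',u,'L',[int(x) for x in g[84:104,u]],'R',[int(x) for x in g[194:222,u]])
for v in(115,150,180): print('row',v,[int(x) for x in g[v,455:500]],'panel',[int(x) for x in h[v,335:362,1]])
print([ (v,onz(c,(390,v),60)[:2].round(1).tolist()) for v in (90,95,205,210,215)],[ (u,onz(c,(u,150),60)[:2].round(1).tolist()) for u in(470,480,490)],onz(c,(353,150),102)[:2])
E
```

```text
orange [([482, 97], [632.5, 72.5]), ([478, 128], [633.7, 41.1]), ([354, 169], [504.7, -1.9]), ([355, 103], [500.8, 67.2])]
360 103 167 [505.9  67.6] [ 5.112e+02 -3.000e-01]
372 102 163 [518.4  68.6] [523.9   4. ]
384 102 159 [530.8  68.5] [536.6   8.2]
396 101 155 [543.2  69.4] [549.2  12.5]
408 100 151 [555.6  70.4] [561.8  16.7]
420 100 147 [568.1  70.3] [574.3  20.9]
432 99 143 [580.5  71.3] [586.7  25.1]
444 99 139 [593.   71.2] [599.1  29.2]
456 98 135 [605.4  72.1] [611.4  33.4]
468 97 131 [617.8  73.1] [623.6  37.5]
480 97 120 [630.3  73. ] [634.5  48.8]
rib [390 119  63  17 877] ((420.97076416015625, 126.47383880615234), (14.47767448425293, 62.57018280029297), 86.8201675415039) [557.34146318  43.73819531] [[526.1, 49.1], [586.1, 52.0], [589.0, 38.3], [528.2, 35.4]]
col 365 L [185, 187, 185, 185, 185, 185, 187, 219, 238, 241, 240, 240, 240, 242, 245, 202, 119, 113, 149, 151] R [236, 235, 236, 235, 236, 239, 220, 170, 148, 151, 152, 152, 152, 151, 149, 152, 217, 243, 244, 243, 243, 245, 251, 196, 121, 121, 122, 121]
col 390 L [194, 195, 192, 194, 192, 194, 236, 247, 245, 244, 2
[... 998 characters left out ...]
, 97] panel [127, 126, 122, 134, 129, 128, 127, 128, 124, 122, 123, 123, 122, 124, 124, 122, 117, 160, 191, 194, 194, 193, 192, 191, 194, 192, 191]
row 180 [81, 88, 101, 108, 108, 109, 108, 107, 106, 108, 107, 106, 106, 108, 107, 105, 105, 106, 100, 110, 220, 246, 244, 243, 245, 229, 184, 122, 84, 80, 81, 81, 82, 84, 83, 83, 82, 83, 81, 82, 83, 84, 83, 83, 74] panel [126, 128, 133, 133, 133, 129, 128, 129, 127, 123, 124, 124, 125, 123, 125, 124, 72, 28, 22, 23, 24, 24, 23, 24, 25, 24, 24]
[(90, [538.1, 80.2]), (95, [538.6, 75.3]), (205, [550.7, -44.6]), (210, [551.3, -50.6]), (215, [551.9, -56.6])] [(470, [632.6, 17.4]), (480, [643.6, 17.3]), (490, [654.7, 17.2])] [490.0022885   22.43402869]
```

The measurements hold up: the inner width is 122.3 mm, the panel-to-back-wall distance is 151.5 mm, and the orange keeper's origin is at about (565,44) with yaw 0.048. The target TCP is (575.5, -15.5), about 70 high, with tool x at azimuth π+0.048. I'll rotate first.

Call:
{"api": "arm_command", "payload": {"targets": [{"hand": -1, "x": 0, "y": 0, "z": 0, "yaw": -0.15}, {"hand": -1, "x": 0, "y": 0, "z": 0, "yaw": -0.15}, {"hand": -1, "x": 0, "y": 0, "z": 0, "yaw": -0.15}, {"hand": -1, "x": 0, "y": 0, "z": 0, "yaw": -0.15}, {"hand": -1, "x": 0, "y": 0, "z": 0, "yaw": -0.15}, {"hand": -1, "x": 0, "y": 0, "z": 0, "yaw": -0.15}, {"hand": -1, "x": 0, "y": 0, "z": 0, "yaw": -0.15}, {"hand": -1, "x": 0, "y": 0, "z": 0, "yaw": -0.15}, {"hand": -1, "x": 0, "y": 0, "z": 0, "yaw": -0.15}, {"hand": -1, "x": 0, "y": 0, "z": 0, "yaw": -0.15}]}}

```text
clock: 25.95
eef_pos: [395.8, -17.6, 212.6]
eef_rot: [-3.136, 0.014, 3.07]
wrist_force: [-0.8, -0.3, -3.1]
finger_gap: 13.5
finger_force: 40.0
```

Call:
{"api": "arm_command", "payload": {"targets": [{"hand": -1, "x": 0, "y": 0, "z": 0, "yaw": -0.12}, {"hand": -1, "x": 0, "y": 0, "z": 0, "yaw": 0}, {"hand": -1, "x": 0, "y": 0, "z": 0, "yaw": 0}]}}

```text
clock: 26.25
eef_pos: [395.9, -17.6, 212.9]
eef_rot: [-3.135, 0.014, -3.102]
wrist_force: [-0.3, -0.7, -3.3]
finger_gap: 13.5
finger_force: 40.0
```

```bash
python3 st.py; python3 wp.py 575.5,-15.5,180
```

```text
26.25 [-0.134 -0.068  1.914 -0.005  1.281 -1.743] [395.9 -17.6 212.9] [-3.135  0.014 -3.102] [ 0.   -0.   -0.   -0.    0.   -0.01]
[[-0.999, -0.04, 0.014], [-0.04, 0.999, -0.006], [-0.014, -0.007, -1.0]] tilt 0.015 az -0.429
575.5,-15.5,180 shift [-179.1   -4.9   35.3] rows 4 per row m [-0.0448 -0.0012  0.0088]
```

Call:
{"api": "arm_command", "payload": {"targets": [{"hand": -1, "x": -0.036, "y": -0.001, "z": 0, "yaw": -0.008}, {"hand": -1, "x": -0.036, "y": -0.001, "z": 0.005, "yaw": 0}, {"hand": -1, "x": -0.036, "y": -0.001, "z": 0.01, "yaw": 0}, {"hand": -1, "x": -0.036, "y": -0.001, "z": 0.01, "yaw": 0}, {"hand": -1, "x": -0.035, "y": -0.001, "z": 0.01, "yaw": 0}, {"hand": -1, "x": 0, "y": 0, "z": 0, "yaw": 0}, {"hand": -1, "x": 0, "y": 0, "z": 0, "yaw": 0}]}}

```text
clock: 26.95
eef_pos: [575.3, -13.4, 179.7]
eef_rot: [-3.135, 0.012, -3.091]
wrist_force: [-0.2, 0.9, -3.2]
finger_gap: 13.7
finger_force: 40.0
```

```bash
python3 st.py; python3 wp.py 575.5,-15.5,120 575.5,-15.5,71;  python3 - <<'E'
from keep import *
c,a=meas("wrist","w3");b=camera("side")[:,:,::-1].copy()
cv2.imwrite("pics/g0.png",np.hstack([cv2.resize(a[:300],(480,300)),cv2.resize(b[130:250,180:308],(320,300))]))
E
```

```text
26.95 [-0.084  0.37   1.489 -0.005  1.27  -1.704] [575.3 -13.4 179.7] [-3.135  0.012 -3.091] [-0.   -0.05  0.02 -0.    0.   -0.01]
[[-0.999, -0.05, 0.012], [-0.05, 0.999, -0.006], [-0.012, -0.007, -1.0]] tilt 0.014 az -0.47
575.5,-15.5,120 shift [ 0.6 -1.7 59.7] rows 2 per row m [ 0.0003 -0.0009  0.0299]
575.5,-15.5,71 shift [ 0.6  0.3 49. ] rows 2 per row m [0.0003 0.0002 0.0245]
```

View pics/g0.png

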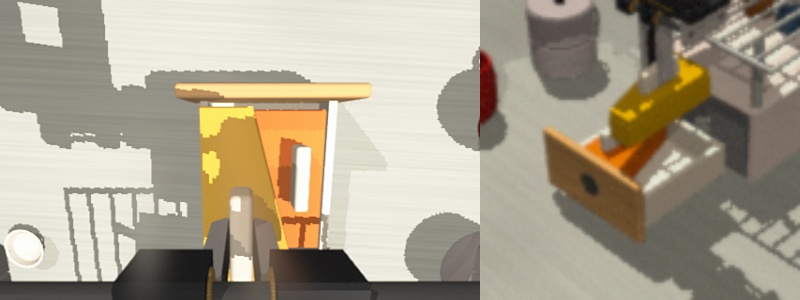

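The yellow keeper hangs head to tail over the tray's right half, with its slant parallel to the orange one's and the panel clear at the top. I'll lower it.

Call:
{"api": "arm_command", "payload": {"targets": [{"hand": -1, "x": 0, "y": -0.002, "z": 0.028, "yaw": 0}, {"hand": -1, "x": 0.001, "y": 0, "z": 0.028, "yaw": 0}, {"hand": -1, "x": 0, "y": 0, "z": 0.02, "yaw": 0}, {"hand": -1, "x": 0, "y": 0, "z": 0.01, "yaw": 0}, {"hand": -1, "x": 0, "y": 0, "z": 0, "yaw": 0}]}}

```text
clock: 27.55
eef_pos: [575.3, -16.0, 94.6]
eef_rot: [-3.134, 0.013, -3.089]
wrist_force: [-0.5, -0.1, -3.4]
finger_gap: 13.7
finger_force: 40.0
```

```bash
python3 wp.py 575.5,-15.5,71
```

```text
575.5,-15.5,71 shift [ 0.   0.7 23.6] rows 1 per row m [0.     0.0007 0.0236]
```

Call:
{"api": "arm_command", "payload": {"targets": [{"hand": -1, "x": 0, "y": 0.001, "z": 0.01, "yaw": 0}, {"hand": -1, "x": 0, "y": 0, "z": 0.008, "yaw": 0}, {"hand": -1, "x": 0, "y": 0, "z": 0.002, "yaw": 0}, {"hand": -1, "x": 0, "y": 0, "z": 0, "yaw": 0}]}}

```text
clock: 27.95
eef_pos: [576.0, -15.1, 74.6]
eef_rot: [-3.134, 0.014, -3.088]
wrist_force: [-0.2, 0.8, -4.0]
finger_gap: 13.5
finger_force: 40.0
```

Call:
{"api": "arm_command", "payload": {"targets": [{"hand": -1, "x": 0, "y": 0, "z": 0.001, "yaw": 0}, {"hand": -1, "x": 0, "y": 0, "z": 0.001, "yaw": 0}]}}

```text
clock: 28.15
eef_pos: [576.4, -15.2, 73.1]
eef_rot: [-3.134, 0.015, -3.088]
wrist_force: [0.2, -0.6, -3.7]
finger_gap: 13.5
finger_force: 40.0
```

Call:
{"api": "arm_command", "payload": {"targets": [{"hand": -1, "x": 0, "y": 0, "z": 0.001, "yaw": 0}, {"hand": -1, "x": 0, "y": 0, "z": 0.001, "yaw": 0}]}}

```text
clock: 28.35
eef_pos: [576.5, -15.2, 71.0]
eef_rot: [-3.134, 0.015, -3.088]
wrist_force: [1.2, -0.4, 1.5]
finger_gap: 13.5
finger_force: 40.0
```

Call:
{"api": "arm_command", "payload": {"targets": [{"hand": -1, "x": 0, "y": 0, "z": 0.001, "yaw": 0}, {"hand": -1, "x": 0, "y": 0, "z": 0, "yaw": 0}]}}

```text
clock: 28.55
eef_pos: [576.9, -15.2, 70.6]
eef_rot: [-3.134, 0.016, -3.088]
wrist_force: [3.0, 1.1, 3.8]
finger_gap: 14.1
finger_force: 40.0
```

It is resting on the floor; the vertical force went from -4 to +4 N. I'll open partway and retreat upward.

Call:
{"api": "arm_command", "payload": {"targets": [{"hand": -0.3, "x": 0, "y": 0, "z": 0, "yaw": 0}, {"hand": -0.3, "x": 0, "y": 0, "z": 0, "yaw": 0}, {"hand": -0.3, "x": 0, "y": 0, "z": 0, "yaw": 0}, {"hand": -0.3, "x": 0, "y": 0, "z": -0.015, "yaw": 0}, {"hand": -0.3, "x": 0, "y": 0, "z": -0.03, "yaw": 0}, {"hand": -0.3, "x": 0, "y": 0, "z": -0.04, "yaw": 0}, {"hand": -0.3, "x": 0.02, "y": 0, "z": -0.04, "yaw": 0}, {"hand": -0.3, "x": 0.04, "y": 0, "z": -0.03, "yaw": 0}, {"hand": -0.3, "x": 0.04, "y": 0, "z": 0, "yaw": 0}, {"hand": -0.3, "x": 0, "y": 0, "z": 0, "yaw": 0}]}}

```text
clock: 29.55
eef_pos: [471.1, -19.5, 225.2]
eef_rot: [-3.134, 0.016, -3.088]
wrist_force: [1.4, 0.3, -0.4]
finger_gap: 33.0
finger_force: 0.0
```

```bash
python3 st.py; python3 - <<'E'
from keep import *
c,a=meas("wrist","w4");b=camera("side")[:,:,::-1].copy();d=camera("scene")[:,:,::-1].copy()
h=cv2.cvtColor(a,cv2.COLOR_BGR2HSV)
cv2.imwrite("pics/h0.png",np.vstack([np.hstack([cv2.resize(a[:300],(480,300)),cv2.resize(b[130:250,180:308],(320,300))]),cv2.resize(np.hstack([d,b]),(800,300))]))
E
```

```text
29.55 [-0.116  0.097  1.717 -0.005  1.31  -1.739] [471.1 -19.5 225.2] [-3.134  0.016 -3.088] [ 0.01  0.1  -0.11  0.   -0.01  0.01]
[[-0.998, -0.053, 0.016], [-0.054, 0.999, -0.007], [-0.016, -0.008, -1.0]] tilt 0.018 az -0.396
```

View pics/h0.png

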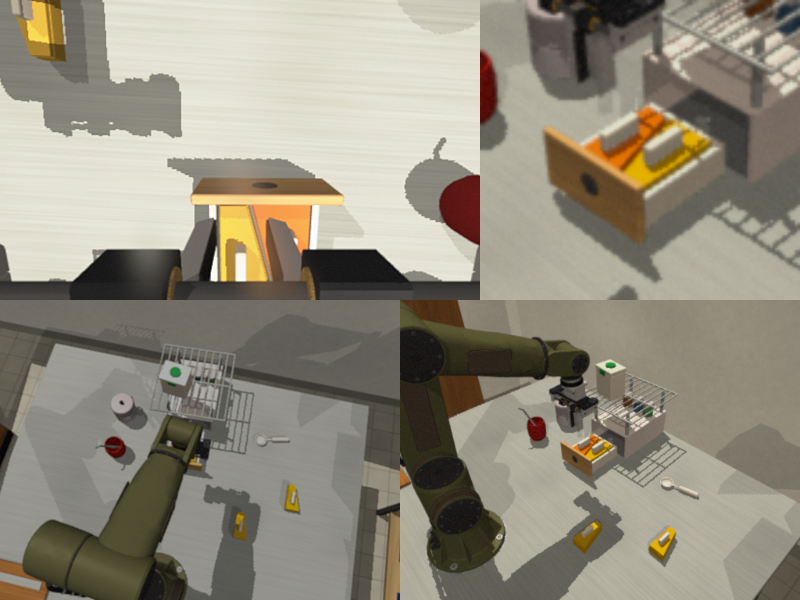

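The yellow keeper lies flat beside the orange one, head to tail. The drawer is fully out, with the disc at the same pixel (590,183) in the side view as before. The bystanders are untouched and the hand is clear, so I'm handing in.

```bash
python3 -c "
from cell import manip
print(manip.sign_off())"
```

```text
the job is handed in; nothing more can be done
None
```

The job is handed in at about 30 s: the drawer was pressed, caught and eased fully out, and the yellow keeper was set down flat, head to tail beside the orange one; one risk is that joint 1 read -3.033 for a moment (stated limit -3.03), because moves only allow yaw and I got the tool's slant by pushing the arm to its reach limits.

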